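Check, pack and box a relay kit

ROBOT

A 6-joint arm with a two-finger parallel gripper is mounted at the origin on the work surface. World frame = base frame: x ahead of the robot, y to its left, z up, the work surface at z = 0. Lengths are in m, angles in degrees, forces in N, time in s.
With the tool pointing down it reaches from about 0.325 to 0.9 m from the base axis. Payload 6.1 kg.
Tool frame: the origin (TCP) lies between the finger pads; the fingertips stand 17 mm ahead of it and the grasp point (between the pads) lies 2 mm behind it; z points along the fingers, y is the line along which they close (so a half turn about z gives the same grasp; the last joint's range is limited). The gripper opens to 87 mm and grips with 3 to 60 N. Pads are 19 mm wide; open, the fingers measure 117 mm over their backs; the gripper's body (75 mm by 190 mm) begins 51 mm behind the grasp point.
Start: joints at [61.243, 12.628, 87.462, -0, 79.91, -7.225], TCP at [0.229, 0.581, 0.24] pointing down, gripper open.
Joint ranges: [-170.65, 170.65], [-52.31, 119.04], [5.05, 147.46], [-71.25, 251.25], [11.57, 151.72], [-153.62, 153.62]. Speed limits (degrees/s): [147.25, 147.25, 172.46, 180, 180, 180].

INTERFACE

Orientations are given as [roll, pitch, yaw] about the fixed x, y, z axes, in that order (R = Rz(yaw) Ry(pitch) Rx(roll)).
In Python, from rig import readout, cams, ticket gives the robot as it stands. The module is installed in compiled form; this text tells all that it offers.
- The arm moves only by the shell command python3 -m crank 'ROWS' [FORCE]. ROWS is JSON, a list of rows, each a list of 3 entries, a list of its own where there are three numbers: the gripper command: -1 is fully open, 1 is shut, values between are in proportion, then the shift along the world's x, y, z in mm, then the turn about the world's z in degrees. A call has exactly 10 rows; each row is the pose to reach, as a shift and turn from the pose commanded when the call began; what a row does not reach only later rows make up. A row lasts 1/12 s, in which the tool goes at most 41.7 mm and 7.16 degrees, less where a joint would pass 70% of its speed; a pose out of reach is approached as far as the arm can. A call with a gripper value outside its range is refused whole. The fingers move at their own pace and stop on an object; FORCE is the grip in N (left out, the last holds). Time passes only in rows, so rows that repeat a pose let the fingers close, or fill a call up. It gives the time, the measured TCP pose, the force, the opening and the grip force at its end, in the units of the state.
- readout.get_obs(): the state, without advancing time (a new reading comes with each control period).
- cams.capture(name): name is "side" or "top"; returns (picture, depth): 480x640x3 uint8, red, green, blue; 480x640 float32, m along the optical axis (not along the pixel's ray), 0 where there is no reading.
- cams.camera_model(name): a dict with "fx", "fy", "cx", "cy" (pixels), "cam_to_world" (4x4, takes a point from camera to world coordinates). Camera axes: x right, y up, looking along -z (the intrinsics and any distortion apply to the point x, -y, -z); pixel columns grow to the right and rows downward; lengths in m; the calibration is good to about 2 mm. A picture is of the moment at which its call begins. camera_model takes no time and is no camera call.
- ticket.hand_in(): hands the job in; it is judged then, once.
The state is a dict: "time": time; "joints": joint angles; "joint_velocities": joint speeds; "effort": joint torques, N m; "tool_pos": TCP position; "ee_rot": TCP orientation; "ft_force": force on the tool from outside, world axes, zero at the start; "torque": the same for the moment, N m; "opening": opening from 0.0 (shut) to 1.0 (fully open); "grasp_force": force on a finger pad.
Only numpy, scipy, OpenCV 4.12 (cv2) and the standard library are available. Lean on these libraries where they do the work, as an engineer would, in place of code of your own. Each camera call takes 0.05 s, during which the arm holds its last target. There are 200 camera calls.

TASK

Hold the finished relay board still and level over the upward-looking camera for two seconds, right side up with its underside centred over the lens at the height of the orange pointer. Then lay it gently, right way up, on the black foam in the carton, put every orange plug-in relay on the bench into the empty bay on the other side of the divider, and close the carton: both short flaps down flat first, then both long flaps down flat over them. Leave the tools and other gear on the bench where they are.

Things in the scene. Friction and masses are not known exactly. Their poses are not given: they have to be found in the camera images.
- board: Green relay board, 60 mm (its x) by 74 mm (its y): a blue terminal row along each 74 mm side, outer faces flush with the edge (grip across the 60 mm), two black blocks between. Four 8 mm brass feet; board 8 to 11 mm up, terminals to 22, top 26 mm. 60 to 130 g. Origin: centre of the underside at the feet's level, z out of the component side. Starts on the blue mat at the robot's left.
- relay1: Plug-in relay, a plain block 28 (its x) by 36 (its y) by 50 mm (its z): orange-amber cap on a black foot, 40 to 85 g. Origin: centre of its underside. Stands upright on the bench at the robot's right; two to four of relay1..relay4 are there, the others are absent (None). It may stand or lie in the carton.
- relay2: Plug-in relay, a plain block 28 (its x) by 36 (its y) by 50 mm (its z): orange-amber cap on a black foot, 40 to 85 g. Origin: centre of its underside. Stands upright on the bench at the robot's right; two to four of relay1..relay4 are there, the others are absent (None). It may stand or lie in the carton.
- relay3: Plug-in relay, a plain block 28 (its x) by 36 (its y) by 50 mm (its z): orange-amber cap on a black foot, 40 to 85 g. Origin: centre of its underside. Stands upright on the bench at the robot's right; two to four of relay1..relay4 are there, the others are absent (None). It may stand or lie in the carton.
- relay4: Plug-in relay, a plain block 28 (its x) by 36 (its y) by 50 mm (its z): orange-amber cap on a black foot, 40 to 85 g. Origin: centre of its underside. Stands upright on the bench at the robot's right; two to four of relay1..relay4 are there, the others are absent (None). It may stand or lie in the carton.
- focus (a point): Viewing pose on the lens axis at the orange pointer's height, 135 mm above the bench: the board's origin belongs here, level. The camera below is fixed: grey housing 110 x 110 x 50 mm, lens and white ring light on top (to 56 mm), looking up. A 12 mm steel column, 147 mm tall, stands 82 mm from the axis on this point's +x side; its orange collar and pointer end 64 mm from the axis.
- carton: Open brown carton, fixed, between plywood corner stops (18 mm tall, 9 mm out from its walls): outer 148 (its x) by 196 (its y) by 80 mm tall, walls and floor 4 mm. A card divider (4 mm thick, 45 mm tall, 4 mm to +y of the middle) parts a foam bay (+y side) from a relay bay (-y side). Origin: centre of underside, on the bench. Four flaps on the top rims.
- foam (a point): Centre of the upper face of the black foam pad (6 mm thick) in the foam bay, 10 mm above the bench; axes as the carton's. The board lies here with its origin at this point, its x and y along the carton's x and y (either way round; 140 x 88 mm of room).
- bay (a point): Centre of the floor of the relay bay (140 mm in the carton's x by 96 mm in its y), 4 mm above the bench; axes as the carton's.
- short_left (a joint): Short flap on the carton's +y side, 140 mm wide, 3 mm board reaching 70 mm in from its crease. Value = opening angle: 0 shut (level), 1.57 upright, more = leaning outwards; starts at 1.85 to 2.2, limits 0 and 2.6. The stiff crease keeps any angle it is left at; about 0.5 N at the free edge moves it. Crease along the carton's x.
- short_right (a joint): Short flap on the carton's -y side, 140 mm wide, 3 mm board reaching 70 mm in from its crease. Value = opening angle: 0 shut (level), 1.57 upright, more = leaning outwards; starts at 1.85 to 2.2, limits 0 and 2.6. The stiff crease keeps any angle it is left at; about 0.5 N at the free edge moves it. Crease along the carton's x.
- long_near (a joint): Long flap on the carton's -x side (towards the robot), 192 mm wide, 3 mm board reaching 70 mm in from its crease. Value = opening angle: 0 shut (level), 1.57 upright, more = leaning outwards; starts at 1.85 to 2.2, limits 0 and 2.6. The stiff crease keeps any angle it is left at; about 0.5 N at the free edge moves it. Crease along the carton's y.
- long_far (a joint): Long flap on the carton's +x side, 192 mm wide, 3 mm board reaching 70 mm in from its crease. Value = opening angle: 0 shut (level), 1.57 upright, more = leaning outwards; starts at 1.85 to 2.2, limits 0 and 2.6. The stiff crease keeps any angle it is left at; about 0.5 N at the free edge moves it. Crease along the carton's y.
- short_left_hinge (a point): Middle of the crease of flap short_left, on the inner face of the flap, 80 mm above the bench; axes as the carton's. Shut, the flap's upper face is 3 mm above this.
- short_right_hinge (a point): Middle of the crease of flap short_right, on the inner face of the flap, 80 mm above the bench; axes as the carton's. Shut, the flap's upper face is 3 mm above this.
- long_near_hinge (a point): Middle of the crease of flap long_near, on the inner face of the flap, 83 mm above the bench; axes as the carton's. Shut, the flap's upper face is 3 mm above this.
- long_far_hinge (a point): Middle of the crease of flap long_far, on the inner face of the flap, 83 mm above the bench; axes as the carton's. Shut, the flap's upper face is 3 mm above this.
- multimeter: Bystander: red multimeter, 150 x 80 x 36 mm, on a sheet of paper at the right. Origin: centre of underside.
- pliers_blue: Bystander: blue-handled crimping pliers, 190 mm long, 18 mm high. Origin: on the bench by the pivot.
- pliers_red: Bystander: red-handled crimping pliers, 190 mm long, 18 mm high. Origin: on the bench by the pivot.
- screwdriver: Bystander: red-handled screwdriver, 180 mm long, lying. Origin: its middle, on the bench.
- tape: Bystander: yellow roll of tape lying flat, 90 mm across, 22 mm high. Origin: centre of underside.
Not all that is in view belongs to the job. What is meant by the board is not white, and is the smaller of those in its own colour. What is shaped like the relay3 but blue is not meant.

How it is judged:
By the outcome, as a careful person would: the job done as asked, in the order asked, and still so for the second after the job is handed in, with the robot touching nothing.
Of relay1, relay2, relay3, relay4 only 2 to 4 are there at a start; the rules pass over those that are not, and their reading is None.
At some moment in a run one of board, relay1, relay2, relay3, relay4 may be knocked a few centimetres aside while the robot is not near it.
It also fails if it takes over 210 s, if anything falls off the work surface, if the arm or the gripper's body presses on something with over 40 N, if the wrist force passes 120 N, or if a joint passes its speed limit or range.

## Working session

There is one attempt and no reset: what is moved stays moved. The work goes in short steps, Python scripts to look and compute and a shell command to move; the robot and the scene stay as the last step left them, time stands still between calls to the robot, and variables do not carry over. Pictures are saved under pics/ and viewed, at most 17 in all, crops included, and the job is handed in when it is done.

```bash
mkdir -p pics; cat > h.py <<'E'
import numpy as np, cv2
from rig import readout, cams, ticket
def cap(n):
    p,d=cams.capture(n); return p,d,cams.camera_model(n)
def save(p,f): cv2.imwrite('pics/'+f,cv2.cvtColor(p,cv2.COLOR_RGB2BGR))
def ray(m,u,v):
    T=np.array(m['cam_to_world']); d=np.array([(u-m['cx'])/m['fx'],-(v-m['cy'])/m['fy'],-1.])
    return T[:3,3],T[:3,:3]@d
def onz(m,u,v,z):
    o,d=ray(m,u,v); return o+d*(z-o[2])/d[2]
def cloud(d,m):
    v,u=np.mgrid[:480,:640]; T=np.array(m['cam_to_world'])
    P=np.stack([(u-m['cx'])/m['fx']*d,-(v-m['cy'])/m['fy']*d,-d],-1)@T[:3,:3].T+T[:3,3]
    P[d==0]=np.nan; return P
E
python3 - <<'E'
from h import *
for n in('top','side'):
    p,d,m=cap(n); save(p,n+'0.png'); print(n,m)
print(readout.get_obs())
E
```

```text
top {'fx': 500.8730056022894, 'fy': 500.8730056022894, 'cx': 322.3651988455976, 'cy': 238.07964505919256, 'cam_to_world': array([[ 0.01039384,  0.99672651, -0.08017629,  0.36158908],
       [-0.99993287,  0.00994966, -0.00593761, -0.01211365],
       [-0.00512044,  0.08023262,  0.99676301,  1.50338302],
       [ 0.        ,  0.        ,  0.        ,  1.        ]])}
side {'fx': 442.566403607259, 'fy': 442.566403607259, 'cx': 320.763630012737, 'cy': 240.47952859241678, 'cam_to_world': array([[ 0.79810342,  0.35728626, -0.48515714, -0.0454971 ],
       [-0.60246082,  0.46188682, -0.6509236 , -0.72460178],
       [-0.00847838,  0.81179252,  0.58388443,  0.74965445],
       [ 0.        ,  0.        ,  0.        ,  1.        ]])}
{'time': 0.1, 'joints': array([ 6.12452201e+01,  1.26714561e+01,  8.75185406e+01, -2.59107872e-04,
        7.99083651e+01, -7.22406849e+00]), 'joint_velocities': array([-0.00639851, -0.04724136, -0.09331875, -0.0064301 , -0.08708624,
       -0.05261167]), 'effort': array([ 2.34576881e-03, -4.95945239e+01, -3.88519657e+01,  7.03590293e-02,
        5.16077410e-02, -5.30996090e-05]), 'tool_pos': array([0.22912127, 0.58093584, 0.23854486]), 'ee_rot': array([-1.79902387e+02, -1.21159819e-02,  1.58469324e+02]), 'ft_force': array([ 0.09773221,  0.86146646, -0.20638356]), 'torque': array([-0.00022376,  0.00598983,  0.0357012 ]), 'grasp_force': 0.0, 'opening': 0.9985016756815333}
```

View pics/top0.png

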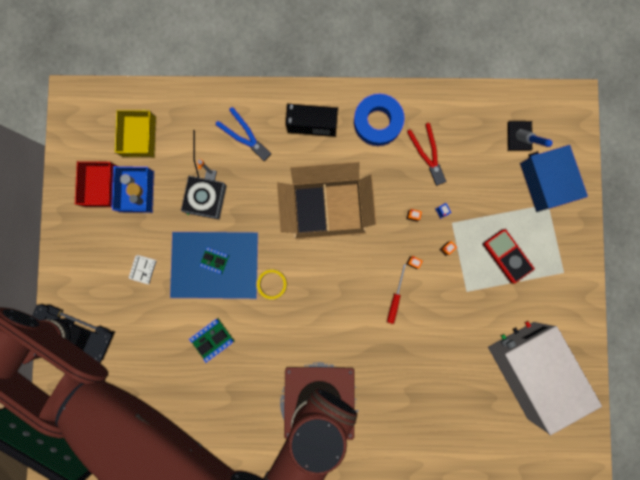

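View pics/side0.png

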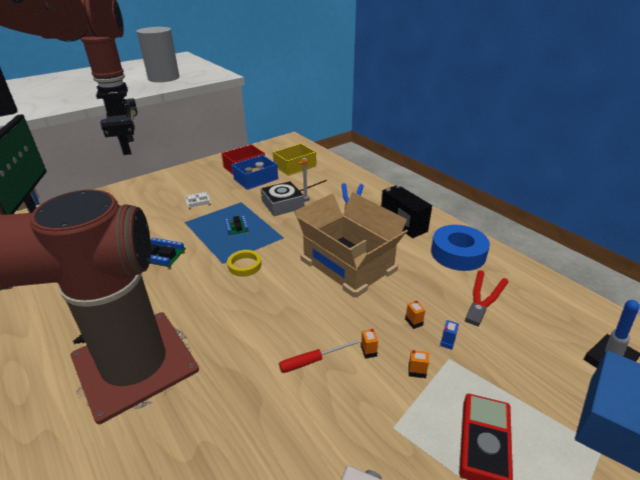

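Candidates in top view. Boards: small green (214,260) on the mat, big green (212,340), white (142,268). I take the small green one. Relays: orange (414,214), (414,262) and (448,247); the blue one at (444,210) is not meant. The carton is at (328,207) and the lens at (203,197).

```bash
cat >> h.py <<'E'
def hsv(p): return cv2.cvtColor(p,cv2.COLOR_RGB2HSV)
def blobs(mask,amin=30):
    n,l,s,c=cv2.connectedComponentsWithStats(mask.astype(np.uint8))
    return [(l==i) for i in range(1,n) if s[i,4]>=amin]
def rect(m,mask,z):
    v,u=np.nonzero(mask); P=np.array([onz(m,a,b,z)[:2] for a,b in zip(u,v)])*1000
    (c,s,a)=cv2.minAreaRect(P.astype(np.float32)); return np.round(c,1),np.round(s,1),round(a,1)
E
python3 - <<'E'
from h import *
p,d,m=cap('top'); P=cloud(d,m)*1000; H=hsv(p)
a=cv2.resize(p[225:305,165:295],None,fx=5,fy=5,interpolation=2)
b=cv2.resize(p[150:250,270:470],None,fx=3,fy=3,interpolation=2)[:,:650]
c=np.zeros((400+300,650,3),np.uint8); c[:400]=a; c[400:]=b
save(cv2.resize(c,(540,582)),'crop1.png')
print('mat z',np.nanmedian(P[240:255,175:190,2]),'bench',np.nanmedian(P[300:320,280:300,2]))
org=(H[...,0]>3)&(H[...,0]<20)&(H[...,1]>170)&(H[...,2]>120)
for b in blobs(org,25):
    v,u=np.nonzero(b)
    if u.mean()<380: continue
    print('org',u.mean(),v.mean(),b.sum(),rect(m,b,.05),np.nanpercentile(P[b][:,2],[10,50,90]))
w=np.zeros(d.shape,bool); w[235:295,175:255]=1
bd=w&(P[...,2]>8)
print('board depth z>8', [(x.sum(),rect(m,x,.02),np.nanpercentile(P[x][:,2],[10,50,90])) for x in blobs(bd,40)])
g=w&(H[...,0]>45)&(H[...,0]<92)&(H[...,1]>60)
for x in blobs(g,30): print('green',x.sum(),rect(m,x,.011),np.argwhere(x).mean(0))
w=np.zeros(d.shape,bool); w[160:240,270:385]=1
for lo,hi in((5,25),(35,60),(70,82),(75,170)):
    x=w&(P[...,2]>lo)&(P[...,2]<hi)
    for k in blobs(x,40): print('carton',lo,hi,k.sum(),rect(m,k,(lo+hi)/2000))
# lens
w=np.zeros(d.shape,bool); w[165:225,175:235]=1
x=w&(H[...,2]>170)&(H[...,1]<50)
for k in blobs(x,30): print('ring',k.sum(),rect(m,k,.056),np.nanmedian(P[k],0))
x=w&(P[...,2]>35)
for k in blobs(x,30): print('house',k.sum(),rect(m,k,.05),np.nanmax(P[k][:,2]))
x=w&(H[...,0]>3)&(H[...,0]<14)&(H[...,1]>190)&(H[...,2]>120)
for k in blobs(x,5): print('collar',k.sum(),np.argwhere(k).mean(0),rect(m,k,.135),np.nanmedian(P[k],0))
E
```

```text
Traceback (most recent call last):
ValueError: could not broadcast input array from shape (300,600,3) into shape (300,650,3)
```

```bash
cat > m1.py <<'E'
from h import *
p,d,m=cap('top'); P=cloud(d,m)*1000; H=hsv(p)
a=cv2.resize(p[225:305,165:295],None,fx=4.6155,fy=4.6155,interpolation=2)[:360,:600]
b=cv2.resize(p[150:250,270:470],None,fx=3,fy=3,interpolation=2)
c=np.vstack([a,b])
save(cv2.resize(c,(540,594)),'crop1.png')
print('mat z',np.nanmedian(P[240:255,175:190,2]),'bench',np.nanmedian(P[300:320,280:300,2]))
org=(H[...,0]>3)&(H[...,0]<20)&(H[...,1]>170)&(H[...,2]>120)
for b in blobs(org,25):
    v,u=np.nonzero(b)
    if u.mean()<380: continue
    print('org',u.mean(),v.mean(),b.sum(),rect(m,b,.05),np.nanpercentile(P[b][:,2],[10,50,90]))
w=np.zeros(d.shape,bool); w[235:295,175:255]=1
bd=w&(P[...,2]>8)
print('board depth z>8', [(x.sum(),rect(m,x,.02),np.nanpercentile(P[x][:,2],[10,50,90])) for x in blobs(bd,40)])
g=w&(H[...,0]>45)&(H[...,0]<92)&(H[...,1]>60)
for x in blobs(g,30): print('green',x.sum(),rect(m,x,.011),np.argwhere(x).mean(0))
w=np.zeros(d.shape,bool); w[160:240,270:385]=1
for lo,hi in((5,25),(35,60),(70,82),(75,170)):
    x=w&(P[...,2]>lo)&(P[...,2]<hi)
    for k in blobs(x,40): print('carton',lo,hi,k.sum(),rect(m,k,(lo+hi)/2000))
w=np.zeros(d.shape,bool); w[165:225,175:235]=1
x=w&(H[...,2]>170)&(H[...,1]<50)
for k in blobs(x,30): print('ring',k.sum(),rect(m,k,.056),np.nanmedian(P[k],0))
x=w&(P[...,2]>35)
for k in blobs(x,30): print('house',k.sum(),rect(m,k,.05),np.nanmax(P[k][:,2]))
x=w&(H[...,0]>3)&(H[...,0]<14)&(H[...,1]>190)&(H[...,2]>120)
for k in blobs(x,5): print('collar',k.sum(),np.argwhere(k).mean(0),rect(m,k,.135),np.nanmedian(P[k],0))
E
python3 m1.py
```

```text
mat z 1.4383457211686324 bench -0.098809479881945
org 432.7551020408163 140.22448979591837 49 (array([ 764.6, -327.5]), array([123.2,  14.2]), 16.8) [12.45413523 16.2281772  19.75115815]
org 421.94 146.88 50 (array([ 760.9, -293.5]), array([113.9,  25.2]), 38.1) [ 9.40258899 14.93677588 21.08184399]
org 417.24242424242425 149.0 33 (array([ 743.5, -281.7]), array([113.6,   6.2]), 32.7) [10.39353309 14.74495946 19.55937686]
org 413.8833333333333 215.1 60 (array([ 550.7, -271.4]), array([37., 28.]), 74.4) [37.20068585 49.07002256 52.89711668]
org 448.28333333333336 247.48333333333332 60 (array([ 454.8, -371.3]), array([26.4, 35.3]), 45.1) [37.67965677 48.861156   53.40922245]
org 414.0952380952381 262.3015873015873 63 (array([ 411.9, -272. ]), array([34.9, 28.7]), 63.8) [34.50731941 48.24306201 54.23029299]
org 394.7567567567568 311.64864864864865 37 (array([ 274.3, -216.5]), array([20.4, 83.4]), 63.4) [17.18711346 22.22211792 27.23047805]
board depth z>8 [(np.int64(481), (array([411.9, 318.5]), array([78.4, 63.6]), 71.9), array([10.20278884, 19.37871137, 27.33435721]))]
green 242 (array([412.5, 319.7]), array([72.3, 38.5]), 70.8) [260.6446281  214.19834711]
carton 5 25 90 (array([628.1, -42.7]), array([27.3, 66.1]), 0.5)
carton 5 25 1231 (array([567.8,  32.9]), array([135.8,  88.5]), 5.2)
carton 5 25 234 (array([562. , -80.6]), array([99.5, 68.7]), 0.6)
carton 5 25 40 (array([535.3, -39.3]), array([18.8, 37.5]), 27.2)
carton 35 60 160 (array([614.9, -28.7]), array([164. , 154.8]), 38.8)
carton 75 170 3222 (array([578. , -12.6]), array([204.7, 267.6]), 5.2)
ring 238 (array([597.9, 351.1]), array([70.8, 73.4]), 0.6) [597.76466609 351.5457658   54.52405484]
house 56 (array([683. , 346.9]), array([38.6, 16.9]), 72.0) 143.64481705955657
house 1427 (array([596., 349.]), array([113.6, 110.5]), 79.2) 66.25922520807315
```

View pics/crop1.png

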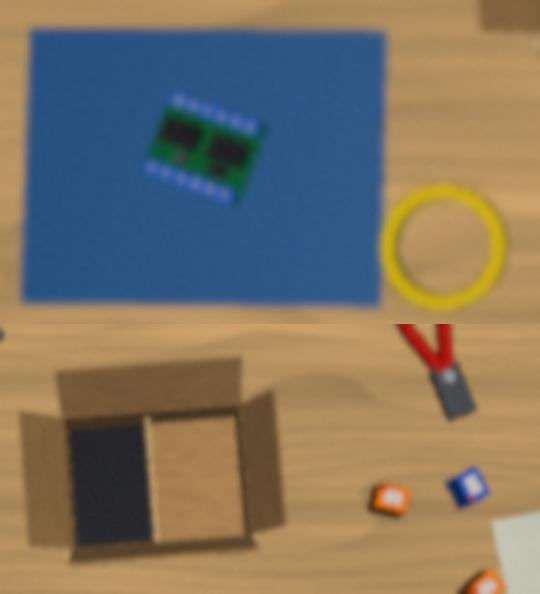

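The crop shows the small green board with its two blue terminal rows at about (207,147) in the crop. The carton's bays and flaps are clear as well. Next I fix the carton pose.

```bash
cat > m2.py <<'E'
from h import *
p,d,m=cap('top'); P=cloud(d,m)*1000; H=hsv(p)
w=np.zeros(d.shape,bool); w[165:240,285:335]=1
k=max(blobs(w&(H[...,2]<75)&(H[...,1]<130)&(P[...,2]<40),100),key=lambda x:x.sum())
r=cv2.minAreaRect(np.argwhere(k)[:,::-1].astype(np.float32)); bp=cv2.boxPoints(r)
print('foam px',r)
for u,v in bp: print(np.round([u,v],1),'z10',np.round(onz(m,u,v,.01)*1000,1)[:2],'z45',np.round(onz(m,u,v,.045)*1000,1)[:2],'z80',np.round(onz(m,u,v,.08)*1000,1)[:2])
# divider top and flaps planes
x=(P[...,2]>38)&(P[...,2]<52); x[:185]=0;x[233:]=0;x[:,:318]=0;x[:,338:]=0
print('div',np.nanmedian(P[x],0), rect(m,x,.045), x.sum())
r0=np.deg2rad(5); ex=np.array([np.cos(r0),np.sin(r0)]); ey=np.array([-ex[1],ex[0]]); c=np.array([572,-17])
w=np.zeros(d.shape,bool); w[155:245,270:385]=1
q=P[w&(P[...,2]>90)]; X=(q[:,:2]-c)@ex; Y=(q[:,:2]-c)@ey
for n,s,h,f in(('near',-X,74,83),('far',X,74,83),('left',Y,98,80),('right',-Y,98,80)):
    o=(s>h-10)&(np.abs(Y if n in('near','far') else X)<60)&(q[:,2]<165)
    a=np.polyfit(q[o,2]-f,s[o],1); print(n,o.sum(),'at hinge',a[1].round(1),'slope',a[0].round(2),'ang',np.round(np.pi/2+np.arctan(a[0]),2),'off-centre along', np.median((Y if n in('near','far') else X)[(s>h-10)&(np.abs(Y if n in('near','far') else X)<100)]).round(1))
    t=(q[o]); 
E
python3 m2.py
```

```text
foam px ((309.9172668457031, 208.50689697265625), (45.34283447265625, 27.654146194458008), 85.2363510131836)
[294.3 187.1] z10 [635.3  83.2] z45 [628.9  81. ] z80 [622.4  78.7]
[321.8 184.8] z10 [6.431e+02 1.000e-01] z45 [ 6.365e+02 -2.000e-01] z80 [ 6.299e+02 -5.000e-01]
[325.6 230. ] z10 [506.2 -12.6] z45 [502.8 -12.6] z80 [499.4 -12.6]
[298.  232.2] z10 [498.5  69.9] z45 [495.3  67.9] z80 [492.1  66. ]
div [576.55276078 -13.11626485  44.50690768] (array([571.9, -16.5]), array([136.4,  25.9]), 12.6) 69
near 249 at hinge 74.4 slope 0.32 ang 1.88 off-centre along 0.1
far 657 at hinge 67.3 slope 0.56 ang 2.08 off-centre along -0.3
left 580 at hinge 94.8 slope 0.67 ang 2.16 off-centre along -2.1
right 502 at hinge 94.9 slope 0.48 ang 2.02 off-centre along -2.5
```

```bash
python3 -m crank '[[1,[35,-60,0],-7],[1,[70,-120,0],-14],[1,[100,-175,0],-21],[1,[120,-210,0],-28],[1,[140,-240,0],-35],[1,[160,-270,0],-42],[1,[170,-290,0],-49],[1,[170,-300,0],-56],[1,[170,-300,0],-63],[1,[170,-300,0],-63]]' 20
python3 -m crank '[[1,[20,-34,0],0],[1,[40,-68,0],0],[1,[60,-102,0],0],[1,[80,-136,0],0],[1,[100,-170,0],0],[1,[120,-204,0],0],[1,[140,-238,0],0],[1,[160,-272,0],0],[1,[172,-297,0],0],[1,[172,-297,0],0]]'
```

```text
time: 1.08
tool_pos: [0.4008, 0.2786, 0.2397]
ee_rot: [180.0, 0.0, 94.9]
ft_force: [-0.7, 1.4, -0.7]
opening: 0.329
grasp_force: 0.0
time: 1.92
tool_pos: [0.5733, -0.0193, 0.2393]
ee_rot: [180.0, 0.1, 95.4]
ft_force: [-0.4, 0.0, -0.0]
opening: 0.001
grasp_force: 0.0
```

```bash
python3 -m crank '[[1,[0,0,-40],0],[1,[0,0,-80],0],[1,[0,0,-112],0],[1,[-20,-1,-112],0],[1,[-40,-2,-112],0],[1,[-55,-3,-112],0],[1,[-70,-4,-112],0],[1,[-85,-5,-112],0],[1,[-98,-6,-112],0],[1,[-98,-6,-112],0]]'
python3 -m crank '[[1,[40,4,0],0],[1,[80,8,0],0],[1,[110,10,0],0],[1,[130,12,0],0],[1,[145,14,0],0],[1,[160,15,0],0],[1,[175,17,0],0],[1,[188,18,0],0],[1,[192,18,0],0],[1,[192,18,0],0]]'
```

```text
time: 2.75
tool_pos: [0.4714, -0.0201, 0.1271]
ee_rot: [-179.9, -0.1, 95.7]
ft_force: [0.4, 0.4, 0.2]
opening: 0.005
grasp_force: 0.0
time: 3.58
tool_pos: [0.6663, -0.0025, 0.1271]
ee_rot: [180.0, -0.0, 95.6]
ft_force: [0.2, 0.9, -0.1]
opening: 0.008
grasp_force: 0.0
```

```bash
python3 -m crank '[[1,[-40,-5,0],0],[1,[-80,-12,0],0],[1,[-92,-40,0],0],[1,[-88,-75,0],0],[1,[-86,-95,0],0],[1,[-84,-112,0],0],[1,[-83,-128,0],0],[1,[-82,-139,0],0],[1,[-82,-139,0],0],[1,[-82,-138,0],0]]'
python3 -m crank '[[1,[0,20,20],0],[1,[0,40,60],0],[1,[0,40,100],0],[-1,[0,40,113],0],[-1,[-20,70,113],-5],[-1,[-45,95,113],-10],[-1,[-70,125,113],-15],[-1,[-90,155,113],-20],[-1,[-110,185,113],-24],[-1,[-130,215,113],-24]]'
cat > m3.py <<'E'
from h import *
p,d,m=cap('top'); P=cloud(d,m)*1000
r0=np.deg2rad(5.4); ex=np.array([np.cos(r0),np.sin(r0)]); ey=np.array([-ex[1],ex[0]]); c=np.array([571,-16.5])
w=np.zeros(d.shape,bool); w[150:250,260:395]=1
q=P[w&(P[...,2]>70)&(P[...,2]<165)]; X=(q[:,:2]-c)@ex; Y=(q[:,:2]-c)@ey
for n,s,o,h,f in(('near',-X,Y,74,83),('far',X,Y,74,83),('left',Y,X,98,80),('right',-Y,X,98,80)):
    k=(s>h-6)&(np.abs(o)<60)&(s<h+90)&(q[:,2]>88)
    z=q[k,2]-f; t=s[k]-h; print(n,k.sum(),'ang',np.round(np.median(np.arctan2(z,-t)[np.hypot(z,t)>35]),2), 'tip z',np.nanpercentile(q[k,2],97))
E
python3 m3.py
```

```text
time: 4.42
tool_pos: [0.5832, -0.1417, 0.1274]
ee_rot: [-180.0, -0.0, 95.4]
ft_force: [0.3, 0.2, 0.3]
opening: 0.005
grasp_force: 0.0
time: 5.25
tool_pos: [0.4516, 0.0756, 0.2404]
ee_rot: [-180.0, -0.0, 71.3]
ft_force: [0.6, 1.1, 0.4]
opening: 0.45
grasp_force: 0.0
near 661 ang 2.49 tip z 125.07854364721997
far 863 ang 2.43 tip z 124.95556210542097
left 232 ang 2.1 tip z 138.85712504731157
right 767 ang 2.5 tip z 121.16794953071437
```

```bash
python3 m1.py | grep -E 'board|green'; python3 -m crank '[[-1,[-6,40,0],0],[-1,[-12,75,0],0],[-1,[-18,110,0],0],[-1,[-24,145,0],0],[-1,[-30,180,0],0],[-1,[-36,210,0],0],[-1,[-41,235,0],0],[-1,[-41,242,0],0],[-1,[-41,242,-40],0],[-1,[-41,242,-80],0]]' 10
python3 -m crank '[[-1,[0,0,-35],0],[-1,[0,0,-60],0],[-1,[0,0,-80],0],[-1,[0,0,-95],0],[-1,[0,0,-105],0],[-1,[0,0,-115],0],[-1,[0,0,-120],0],[-1,[0,0,-125],0],[-1,[0,0,-126],0],[-1,[0,0,-126],0]]'
python3 - <<'E'
from h import *
p,d,m=cap('side'); save(cv2.resize(p[160:280,170:330],None,fx=4,fy=4,interpolation=2),'side1.png')
E
```

```text
board depth z>8 [(np.int64(914), (array([400.6, 221.9]), array([174.9,  47.2]), 1.2), array([573.79792577, 618.65147132, 628.83551692])), (np.int64(482), (array([411.6, 317. ]), array([74. , 61.8]), 70.2), array([10.77167795, 19.28584569, 28.11498169]))]
green 245 (array([412.5, 319.7]), array([72.3, 38.5]), 70.8) [260.59183673 214.16326531]
time: 6.18
tool_pos: [0.4144, 0.3173, 0.1625]
ee_rot: [179.7, -0.3, 71.6]
ft_force: [0.7, -0.9, 0.2]
opening: 0.999
grasp_force: 0.0
time: 7.02
tool_pos: [0.4127, 0.3155, 0.0349]
ee_rot: [180.0, -0.0, 71.5]
ft_force: [0.2, -0.4, 0.2]
opening: 1.001
grasp_force: 0.0
```

View pics/side1.png

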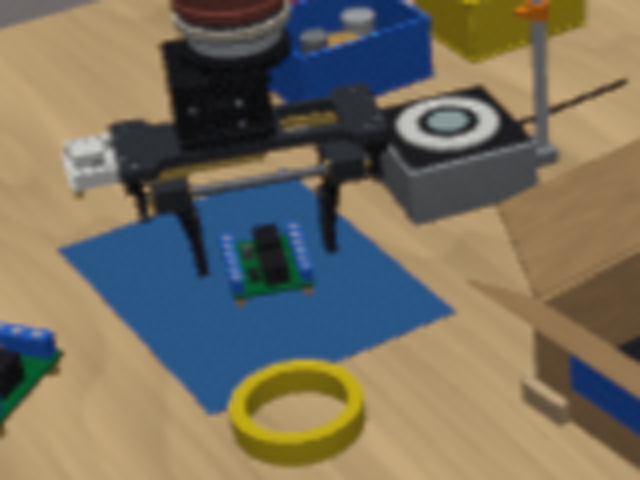

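The fingers straddle the board's terminal rows, with the left tip at (203,270), the right at (332,245) and the board at (267,262). A small shift, then I close.

```bash
python3 -m crank '[[-1,[0,3,-2],0],[-1,[0,3,-2],0],[0.3,[0,3,-2],0],[1,[0,3,-2],0],[1,[0,3,-2],0],[1,[0,3,-2],0],[1,[0,3,-2],0],[1,[0,3,-2],0],[1,[0,3,-2],0],[1,[0,3,-2],0]]' 20
python3 -m crank '[[1,[0,0,3],0],[1,[0,0,8],0],[1,[0,0,15],0],[1,[0,0,30],0],[1,[0,0,50],0],[1,[0,0,70],0],[1,[0,0,90],0],[1,[0,0,100],0],[1,[0,0,100],0],[1,[0,0,100],0]]'
cat > bl.py <<'E'
import sys
from h import *
n=sys.argv[1]
p,d,m=cap('side'); t=readout.get_obs()['tool_pos']
T=np.linalg.inv(np.array(m['cam_to_world'])); q=T@np.r_[t-[0,0,.03],1]
u=int(m['cx']+m['fx']*q[0]/-q[2]); v=int(m['cy']-m['fy']*q[1]/-q[2]); print(u,v)
u=max(60,min(580,u)); v=max(45,min(435,v))
save(cv2.resize(p[v-45:v+45,u-60:u+60],None,fx=5,fy=5,interpolation=2),n)
E
python3 bl.py side2.png
```

```text
time: 7.9
tool_pos: [0.4125, 0.3184, 0.0326]
ee_rot: [180.0, -0.0, 71.5]
ft_force: [1.4, -0.5, 0.3]
opening: 0.683
grasp_force: 19.9
time: 8.73
tool_pos: [0.4127, 0.3185, 0.133]
ee_rot: [179.9, -0.1, 71.5]
ft_force: [-0.5, -0.6, -0.8]
opening: 0.687
grasp_force: 20.0
231 199
```

View pics/side2.png

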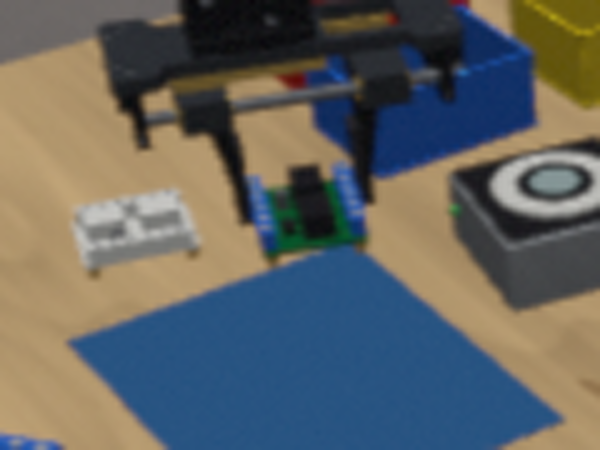

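The board is held between the fingers at (307,205) and looks level. Moving to the focus.

```bash
python3 -m crank '[[1,[0,0,25],0],[1,[0,0,55],0],[1,[0,0,80],0],[1,[20,3,85],0],[1,[50,9,85],0],[1,[85,15,85],0],[1,[120,21,85],0],[1,[150,26,85],0],[1,[175,31,85],0],[1,[185,32,85],0]]'
python3 -m crank '[[1,[1,0,-5],0],[1,[1,0,-12],0],[1,[1,0,-22],0],[1,[1,0,-32],0],[1,[1,0,-40],0],[1,[1,0,-45],0],[1,[1,0,-48],0],[1,[1,0,-50],0],[1,[1,0,-50],0],[1,[1,0,-50],0]]'
cat > m4.py <<'E'
from h import *
o=readout.get_obs(); print(o['tool_pos'],o['ee_rot'])
p,d,m=cap('top'); P=cloud(d,m)*1000; H=hsv(p)
save(cv2.resize(p[140:230,150:270],None,fx=5,fy=5,interpolation=2),'foc_t.png')
w=np.zeros(d.shape,bool); w[130:240,140:270]=1
g=w&(H[...,0]>45)&(H[...,0]<92)&(H[...,1]>60)
for x in blobs(g,15): print('green',x.sum(),rect(m,x,.146),np.nanmedian(P[x],0))
x=w&(P[...,2]>140)&(P[...,2]<172)
for k in blobs(x,20): print('b',k.sum(),rect(m,k,.157),np.nanmedian(P[k],0))
p,d,m=cap('side'); P=cloud(d,m)*1000; H=hsv(p)
g=(H[...,0]>45)&(H[...,0]<92)&(H[...,1]>60)
for x in blobs(g,30):
    if abs(np.nanmedian(P[x],0)[2]-146)<15:
        q=P[x]; q=q[np.abs(q[:,2]-146)<8]; A=np.c_[q[:,:2]-q[:,:2].mean(0),np.ones(len(q))]; s=np.linalg.lstsq(A,q[:,2],rcond=None)[0]
        print('side green',x.sum(),q.mean(0),'tilt deg',np.degrees(s[:2]),'z',s[2])
org=(H[...,0]>3)&(H[...,0]<20)&(H[...,1]>170)&(H[...,2]>120)
for x in blobs(org,5):
    c=np.nanmedian(P[x],0)
    if c[1]>200: print('collar',x.sum(),c,np.argwhere(x).mean(0))
x=(H[...,2]>170)&(H[...,1]<50)&(abs(P[...,2]-56)<6)&(P[...,1]>290)&(P[...,1]<410)&(P[...,0]>540)&(P[...,0]<660)
print('ring side',x.sum(),rect(m,x,.056))
E
python3 m4.py; python3 bl.py side3.png
```

```text
time: 9.62
tool_pos: [0.5995, 0.3499, 0.2142]
ee_rot: [-179.9, 0.1, 71.4]
ft_force: [-0.4, -0.5, -0.2]
opening: 0.684
grasp_force: 20.0
time: 10.45
tool_pos: [0.5986, 0.3505, 0.1681]
ee_rot: [180.0, -0.0, 71.5]
ft_force: [0.3, -0.1, -0.2]
opening: 0.687
grasp_force: 20.0
[0.598583   0.35050569 0.1680806 ] [ 1.79964864e+02 -3.15406345e-02  7.14716022e+01]
green 116 (array([588.9, 327.2]), array([50.2, 27.5]), 1.7) [586.24987419 324.70043603 148.26452979]
b 213 (array([588.3, 328.4]), array([31.5, 60.4]), 71.2) [593.07894418 326.19613382 152.65524919]
side green 76 [590.86759138 329.24661447 146.71717037] tilt deg [0.96579634 0.73644976] z 146.71717037029444
collar 24 [672.91605418 330.52624849 137.43799906] [161.91666667 302.5       ]
ring side 88 (array([598.4, 346.4]), array([65.1, 73.6]), 52.1)
279 166
```

View pics/side3.png

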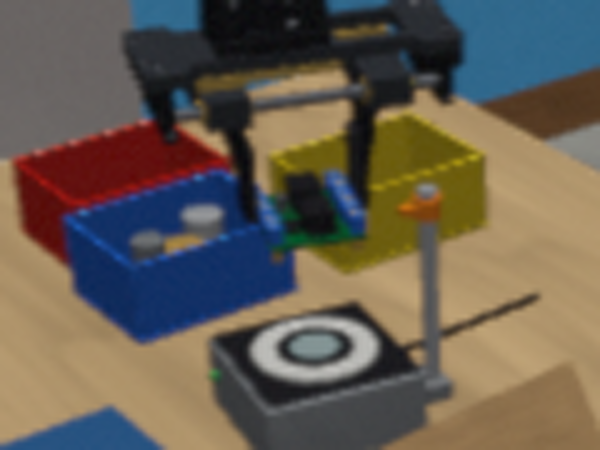

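The board hangs level above the lens (lens at (315,345), board at (315,210)), and its underside is within about 2 mm of the pointer height. I lower it 2 mm and hold.

```bash
for i in 1; do python3 -m crank '[[1,[0,1,-1],0],[1,[-1,1,-2],0],[1,[-1,1,-2],0],[1,[-1,1,-2],0],[1,[-1,1,-2],0],[1,[-1,1,-2],0],[1,[-1,1,-2],0],[1,[-1,1,-2],0],[1,[-1,1,-2],0],[1,[-1,1,-2],0]]'; done
python3 -m crank '[[1,[0,0,0],0],[1,[0,0,0],0],[1,[0,0,0],0],[1,[0,0,0],0],[1,[0,0,0],0],[1,[0,0,0],0],[1,[0,0,0],0],[1,[0,0,0],0],[1,[0,0,0],0],[1,[0,0,0],0]]'
python3 -m crank '[[1,[0,0,0],0],[1,[0,0,0],0],[1,[0,0,0],0],[1,[0,0,0],0],[1,[0,0,0],0],[1,[0,0,0],0],[1,[0,0,0],0],[1,[0,0,0],0],[1,[0,0,0],0],[1,[0,0,0],0]]'
python3 -m crank '[[1,[0,0,0],0],[1,[0,0,0],0],[1,[0,0,0],0],[1,[0,0,0],0],[1,[0,0,0],0],[1,[0,0,0],0],[1,[0,0,0],0],[1,[0,0,0],0],[1,[0,0,0],0],[1,[0,0,0],0]]'
```

```text
time: 11.43
tool_pos: [0.5974, 0.3514, 0.1655]
ee_rot: [-180.0, 0.0, 71.5]
ft_force: [0.1, 0.5, -0.8]
opening: 0.685
grasp_force: 20.0
time: 12.27
tool_pos: [0.5974, 0.3514, 0.1655]
ee_rot: [-180.0, 0.0, 71.5]
ft_force: [-0.9, 0.7, -1.5]
opening: 0.684
grasp_force: 20.0
time: 13.1
tool_pos: [0.5974, 0.3514, 0.1655]
ee_rot: [180.0, 0.0, 71.5]
ft_force: [1.2, -0.2, -0.2]
opening: 0.689
grasp_force: 20.0
time: 13.93
tool_pos: [0.5974, 0.3514, 0.1656]
ee_rot: [-180.0, -0.0, 71.5]
ft_force: [-0.3, -0.5, -0.2]
opening: 0.689
grasp_force: 20.0
```

```bash
python3 -m crank '[[1,[0,0,0],0],[1,[0,0,0],0],[1,[0,0,0],0],[1,[0,0,0],0],[1,[0,0,0],0],[1,[0,0,0],0],[1,[0,0,0],0],[1,[0,0,0],0],[1,[0,0,0],0],[1,[0,0,0],0]]'; python3 m4.py; python3 bl.py side4.png
```

```text
time: 14.77
tool_pos: [0.5974, 0.3514, 0.1655]
ee_rot: [180.0, 0.0, 71.5]
ft_force: [-0.3, 0.1, -0.4]
opening: 0.685
grasp_force: 20.0
[0.5973791  0.35137288 0.16552502] [1.79999919e+02 1.83911071e-03 7.14691629e+01]
green 116 (array([587.1, 328.8]), array([30.4, 45.8]), 84.2) [586.33677237 325.90888712 145.27953617]
b 208 (array([586.7, 328.7]), array([31.7, 60.1]), 70.4) [592.12306658 327.92741214 151.08136625]
side green 70 [588.42723132 327.59484822 144.28849349] tilt deg [-0.43417873  1.80204817] z 144.28849349030776
collar 23 [673.64329364 331.7132349  137.39301669] [161.82608696 302.43478261]
ring side 88 (array([598.4, 346.4]), array([65.1, 73.6]), 52.1)
278 166
```

Held level for over 3 s. Next the foam bay.

```bash
python3 -m crank '[[1,[0,0,25],0],[1,[0,0,55],0],[1,[0,0,75],0],[1,[-3,-30,75],3],[1,[-7,-70,75],8],[1,[-11,-110,75],13],[1,[-15,-150,75],18],[1,[-19,-190,75],22],[1,[-22,-220,75],24],[1,[-23,-230,75],24]]'
python3 -m crank '[[1,[-2,-20,0],0],[1,[-5,-50,0],0],[1,[-7,-75,0],0],[1,[-8,-86,0],0],[1,[-8,-88,-10],0],[1,[-8,-88,-40],0],[1,[-8,-88,-75],0],[1,[-8,-88,-105],0],[1,[-8,-88,-125],0],[1,[-8,-88,-135],0]]'
python3 -m crank '[[1,[0,0,-10],0],[1,[0,0,-20],0],[1,[0,0,-30],0],[1,[0,0,-35],0],[1,[0,0,-40],0],[1,[0,0,-45],0],[1,[0,0,-50],0],[1,[0,0,-52],0],[1,[0,0,-54],0],[1,[0,0,-54],0]]'; python3 bl.py side5.png
```

```text
time: 15.75
tool_pos: [0.5741, 0.1173, 0.2408]
ee_rot: [180.0, 0.1, 95.4]
ft_force: [-0.2, 0.2, -0.8]
opening: 0.69
grasp_force: 20.0
time: 16.58
tool_pos: [0.5637, 0.0351, 0.101]
ee_rot: [-179.7, -0.1, 95.5]
ft_force: [-0.2, -0.5, -1.6]
opening: 0.685
grasp_force: 20.0
time: 17.42
tool_pos: [0.5663, 0.0333, 0.0513]
ee_rot: [-180.0, -0.0, 95.5]
ft_force: [-1.2, 0.5, -0.8]
opening: 0.683
grasp_force: 20.0
334 248
```

View pics/side5.png

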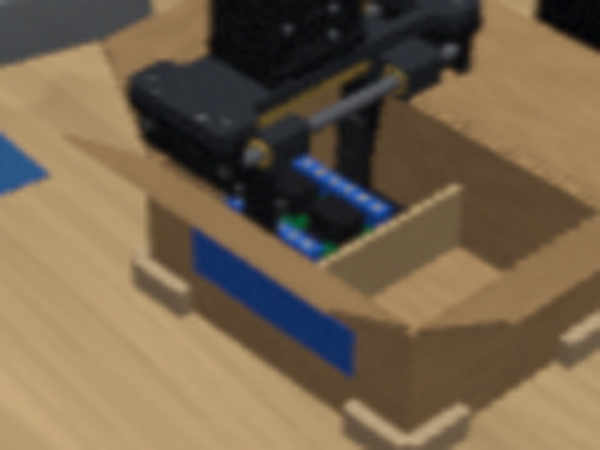

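The board hangs just above the foam at (330,205), clear of the divider, with no contact force so far. I lower it slowly.

```bash
python3 -m crank '[[1,[0,0,-1],0],[1,[0,0,-2],0],[1,[0,0,-3],0],[1,[0,0,-4],0],[1,[0,0,-5],0],[1,[0,0,-6],0],[1,[0,0,-7],0],[1,[0,0,-7],0],[1,[0,0,-7],0],[1,[0,0,-7],0]]'
python3 -m crank '[[1,[0,0,0],0],[1,[0,0,-1],0],[1,[0,0,-1],0],[1,[0,0,-1],0],[1,[0,0,-2],0],[1,[0,0,-2],0],[1,[0,0,-2],0],[1,[0,0,-2],0],[1,[0,0,-2],0],[1,[0,0,-2],0]]'
```

```text
time: 18.3
tool_pos: [0.5664, 0.0334, 0.0446]
ee_rot: [-180.0, -0.0, 95.5]
ft_force: [-0.7, 0.1, -0.3]
opening: 0.685
grasp_force: 20.0
time: 19.13
tool_pos: [0.5665, 0.0334, 0.0426]
ee_rot: [180.0, 0.0, 95.5]
ft_force: [-0.1, 0.8, 0.0]
opening: 0.68
grasp_force: 20.0
```

```bash
python3 -m crank '[[1,[0,0,0],0],[1,[0,0,0],0],[1,[0,0,-1],0],[1,[0,0,-1],0],[1,[0,0,-1],0],[1,[0,0,-1],0],[1,[0,0,-1],0],[1,[0,0,-1],0],[1,[0,0,-1],0],[1,[0,0,-1],0]]'
python3 -m crank '[[1,[0,0,0],0],[1,[0,0,0],0],[1,[0,0,-1],0],[1,[0,0,-1],0],[1,[0,0,-1],0],[1,[0,0,-1],0],[1,[0,0,-1],0],[1,[0,0,-1],0],[1,[0,0,-1],0],[1,[0,0,-1],0]]'
```

```text
time: 19.97
tool_pos: [0.5666, 0.0333, 0.0425]
ee_rot: [180.0, 0.0, 95.5]
ft_force: [-3.3, 0.2, 7.8]
opening: 0.688
grasp_force: 20.0
time: 20.8
tool_pos: [0.5666, 0.0334, 0.0424]
ee_rot: [-180.0, 0.0, 95.5]
ft_force: [-6.2, -0.0, 14.0]
opening: 0.684
grasp_force: 20.0
```

```bash
python3 -m crank '[[1,[0,0,1],0],[1,[0,0,1],0],[1,[0,0,1],0],[1,[0,0,1],0],[1,[0,0,1],0],[1,[0,0,1],0],[1,[0,0,1],0],[1,[0,0,1],0],[1,[0,0,1],0],[1,[0,0,1],0]]'; python3 - <<'E'
from h import *
p,d,m=cap('side'); P=cloud(d,m)*1000; H=hsv(p)
save(cv2.resize(p[190:290,270:400],None,fx=6,fy=6,interpolation=2),'side6.png')
w=(np.abs(P[...,0]-566)<60)&(np.abs(P[...,1]-33)<50)&(P[...,2]<45)
for n,k in(('green',w&(H[...,0]>45)&(H[...,0]<92)&(H[...,1]>60)),('blue',w&(H[...,0]>100)&(H[...,0]<130)&(H[...,1]>120))):
    for x in blobs(k,8): print(n,x.sum(),np.nanmean(P[x],0),np.nanpercentile(P[x][:,2],[10,50,90]))
w=(np.abs(P[...,0]-566)<90)&(np.abs(P[...,1]-70)<50)&(P[...,2]<14)&(P[...,2]>4)&(H[...,2]<70)
print('foam',w.sum(),np.nanmedian(P[w],0))
E
```

```text
time: 21.63
tool_pos: [0.5666, 0.0334, 0.0425]
ee_rot: [180.0, 0.0, 95.5]
ft_force: [-3.9, 1.1, 9.2]
opening: 0.685
grasp_force: 20.0
green 17 [562.14805416  32.59917089  23.25099862] [19.85803469 21.97230611 27.52148495]
blue 78 [591.97225219  35.44692414  29.80175014] [26.5993242  30.98206919 34.28098953]
blue 12 [551.57969558  16.90265811  26.69337147] [21.87033478 25.74750292 32.7495545 ]
foam 25 [630.3007958   41.81788085   9.08905187]
```

View pics/side6.png

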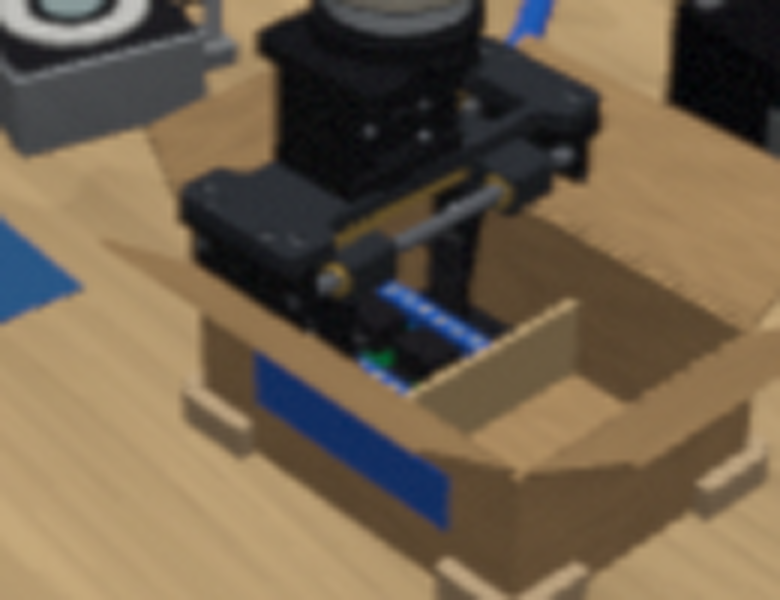

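Terminal tops at z≈31 mm, so the board is down on the foam. I release it and rise.

```bash
python3 -m crank '[[-0.38,[0,0,1],0],[-0.42,[0,0,1],0],[-0.46,[0,0,1],0],[-0.5,[0,0,1],0],[-0.55,[0,0,1],0],[-0.6,[0,0,1],0],[-0.65,[0,0,1],0],[-0.65,[0,0,1],0],[-0.65,[0,0,3],0],[-0.65,[0,0,6],0]]'
python3 -m crank '[[-0.65,[0,0,15],0],[-0.65,[0,0,30],0],[-0.65,[0,0,60],0],[-0.65,[0,0,100],0],[-0.65,[0,0,140],0],[-0.65,[0,0,180],0],[-0.65,[0,0,195],0],[-0.65,[0,-40,195],0],[-0.65,[-30,-80,195],0],[-0.65,[-60,-110,195],0]]'
python3 -m crank '[[-1,[-20,-30,0],0],[-1,[-40,-50,0],0],[-1,[-60,-50,0],0],[-1,[-80,-50,0],0],[-1,[-100,-50,0],0],[-1,[-120,-50,0],0],[-1,[-130,-50,0],0],[-1,[-130,-50,0],0],[-1,[-130,-50,0],0],[-1,[-130,-50,0],0]]'
cat > m5.py <<'E'
from h import *
p,d,m=cap('top'); P=cloud(d,m)*1000; H=hsv(p)
save(cv2.resize(p[150:290,270:470],None,fx=4,fy=4,interpolation=2),'t2.png')
org=(H[...,0]>3)&(H[...,0]<20)&(H[...,1]>170)&(H[...,2]>120)
for b in blobs(org,25):
    v,u=np.nonzero(b)
    if u.mean()<270 or u.mean()>480: continue
    print('org',u.mean().round(),v.mean().round(),b.sum(),rect(m,b,.05),np.nanpercentile(P[b][:,2],[10,50,90]).round())
w=np.zeros(d.shape,bool); w[180:240,285:330]=1
g=w&(H[...,0]>45)&(H[...,0]<92)&(H[...,1]>60)
for x in blobs(g,30): print('green',x.sum(),rect(m,x,.021),np.nanmedian(P[x],0))
x=w&(H[...,0]>100)&(H[...,0]<130)&(H[...,1]>100)&(H[...,2]>80)
print('blue rows',x.sum(),rect(m,x,.032),np.nanmedian(P[x],0),[np.nanmedian(P[k][:,2]) for k in blobs(x,10)])
E
python3 m5.py; python3 m3.py
```

```text
time: 22.52
tool_pos: [0.5661, 0.0334, 0.0474]
ee_rot: [-180.0, -0.0, 95.5]
ft_force: [0.2, -0.6, 0.4]
opening: 0.822
grasp_force: 0.0
time: 23.35
tool_pos: [0.5129, -0.0714, 0.2434]
ee_rot: [179.9, 0.1, 95.6]
ft_force: [-1.6, -1.2, 0.5]
opening: 0.826
grasp_force: 0.0
time: 24.18
tool_pos: [0.3833, -0.1202, 0.243]
ee_rot: [179.9, 0.0, 95.5]
ft_force: [0.6, 0.1, -0.5]
opening: 1.001
grasp_force: 0.0
org 422.0 147.0 48 (array([ 760.9, -293.5]), array([113.9,  25.2]), 38.1) [10. 15. 19.]
org 417.0 149.0 34 (array([ 743.5, -281.7]), array([113.6,   6.2]), 32.7) [10. 14. 17.]
org 414.0 215.0 62 (array([ 550.3, -271.4]), array([36.8, 27.9]), 76.4) [36. 49. 54.]
org 448.0 248.0 62 (array([ 454.8, -371.3]), array([26.4, 35.3]), 45.1) [38. 48. 54.]
green 262 (array([568.9,  34.8]), array([42.2, 77.7]), 3.0) [563.33839734  34.38161439  23.1231775 ]
blue rows 221 (array([566.4,  35.5]), array([67.6, 71.8]), 4.2) [586.25110394  35.30148235  29.87054481] [np.float64(29.7104221051272), np.float64(29.961221585252275)]
near 698 ang 2.49 tip z 125.09344327291468
far 858 ang 2.46 tip z 124.31029710771274
left 606 ang 2.11 tip z 139.71596800461776
right 759 ang 2.5 tip z 121.0966860527909
```

View pics/t2.png

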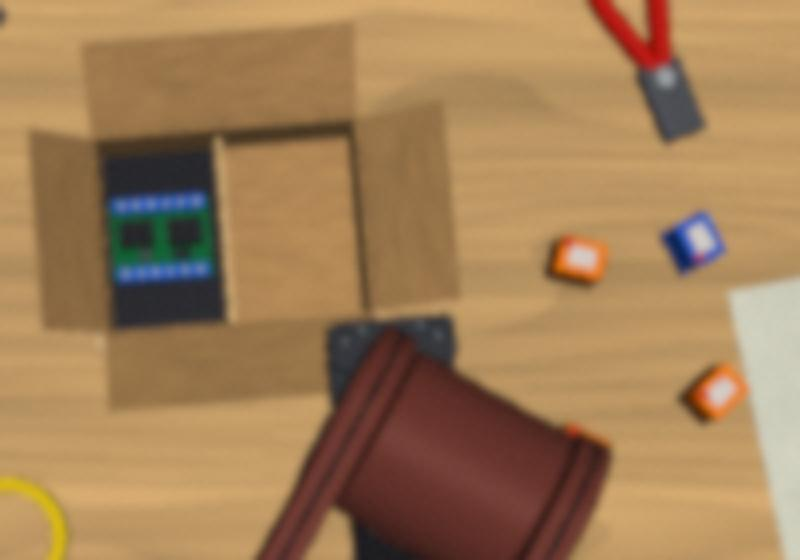

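Board lies right way up and centred in the foam bay at (160,237); relays at (580,258), (717,392), third hidden by the arm near (590,435). On to relay A.

```bash
python3 -m crank '[[-1,[20,-20,0],-5],[-1,[45,-42,0],-10],[-1,[70,-64,0],-15],[-1,[95,-86,0],-20],[-1,[120,-108,0],-20],[-1,[145,-130,0],-20],[-1,[160,-145,0],-20],[-1,[167,-151,0],-20],[-1,[167,-151,-20],-20],[-1,[167,-151,-40],-20]]' 25
python3 -m crank '[[-1,[0,0,-20],0],[-1,[0,0,-40],0],[-1,[0,0,-60],0],[-1,[0,0,-70],0],[-1,[0,0,-75],0],[-1,[0,0,-80],0],[-1,[0,0,-80],0],[-1,[0,0,-80],0],[-1,[0,0,-80],0],[-1,[0,0,-80],0]]'
cat > m6.py <<'E'
from h import *
o=readout.get_obs(); print(o['tool_pos'],o['ee_rot'][2])
p,d,m=cap('side'); P=cloud(d,m)*1000; H=hsv(p)
org=(H[...,0]>3)&(H[...,0]<20)&(H[...,1]>170)&(H[...,2]>120)
for b in blobs(org,60):
    q=P[b]; c=np.nanmedian(q,0)
    if c[1]>-180 or c[0]<350 or c[0]>640: continue
    t=np.zeros_like(b); t[b]=np.abs(q[:,2]-50)<4
    # region incl. white label on top: z near 50 around
    n=(np.abs(P[...,0]-c[0])<30)&(np.abs(P[...,1]-c[1])<30)&(np.abs(P[...,2]-50)<4)
    print('side',np.argwhere(b).mean(0).round(),rect(m,n,.05),n.sum())
E
python3 m6.py
```

```text
time: 25.12
tool_pos: [0.551, -0.2716, 0.2028]
ee_rot: [179.9, 0.0, 75.5]
ft_force: [0.2, -0.3, -0.6]
opening: 0.998
grasp_force: 0.0
time: 25.95
tool_pos: [0.5503, -0.2715, 0.1238]
ee_rot: [179.9, 0.0, 75.5]
ft_force: [0.1, -0.4, 0.4]
opening: 0.999
grasp_force: 0.0
[ 0.5502534  -0.27150927  0.12378159] 75.46984462243
side [313. 417.] (array([ 550.1, -277.4]), array([37.9, 27.5]), 75.5) 138
side [342. 370.] (array([ 410.3, -278. ]), array([37.3, 27.9]), 64.4) 169
side [363. 419.] (array([ 453.3, -378.5]), array([30. , 33.3]), 43.6) 201
```

```bash
python3 -m crank '[[-1,[0,-2,-20],0],[-1,[0,-2,-40],0],[-1,[0,-2,-55],0],[-1,[0,-2,-65],0],[-1,[0,-2,-69],0],[-1,[0,-2,-69],0],[1,[0,-2,-69],0],[1,[0,-2,-69],0],[1,[0,-2,-69],0],[1,[0,-2,-69],0]]' 25
python3 -m crank '[[1,[0,0,0],0],[1,[0,0,0],0],[1,[0,0,0],0],[1,[0,0,0],0],[1,[0,0,5],0],[1,[0,0,15],0],[1,[0,0,40],0],[1,[0,0,80],0],[1,[0,0,115],0],[1,[0,0,145],0]]'; python3 bl.py side7.png
```

```text
time: 26.83
tool_pos: [0.5502, -0.2735, 0.0546]
ee_rot: [179.9, 0.0, 75.5]
ft_force: [-0.8, 0.8, -0.4]
opening: 0.782
grasp_force: 0.0
time: 27.67
tool_pos: [0.5502, -0.2734, 0.2024]
ee_rot: [179.8, 0.1, 75.5]
ft_force: [0.1, 0.1, 0.6]
opening: 0.043
grasp_force: 0.0
423 260
```

View pics/side7.png

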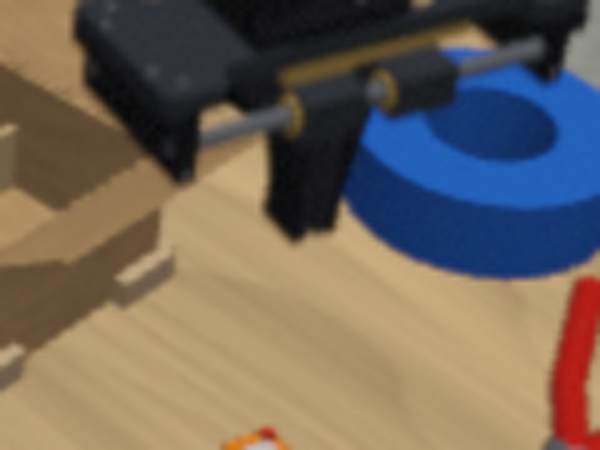

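The gripper shut empty because I lifted before the fingers had finished closing. The relay's top still shows at (258,440). I open again and recheck.

```bash
python3 -m crank '[[-1,[0,0,0],0],[-1,[0,0,0],0],[-1,[0,0,0],0],[-1,[0,0,0],0],[-1,[0,0,0],0],[-1,[0,0,0],0],[-1,[0,0,0],0],[-1,[0,0,0],0],[-1,[0,0,0],0],[-1,[0,0,0],0]]'; python3 m6.py; python3 m5.py | grep org
```

```text
time: 28.55
tool_pos: [0.5496, -0.2731, 0.1985]
ee_rot: [-180.0, -0.0, 75.5]
ft_force: [-0.3, 0.3, -0.6]
opening: 0.705
grasp_force: 0.0
[ 0.54961204 -0.27311307  0.19847048] 75.4685806753287
side [313. 417.] (array([ 550. , -276.9]), array([37. , 27.8]), 75.5) 130
side [342. 370.] (array([ 410.9, -278.1]), array([36.8, 27. ]), 64.7) 167
side [363. 419.] (array([ 452.9, -377.3]), array([28.8, 35.1]), 42.2) 203
org 429.0 155.0 25 (array([ 727.2, -309.5]), array([30. , 29.5]), 0.5) [ 7. 16. 20.]
```

Relay A hasn't moved. I go down and close it fully this time.

```bash
python3 -m crank '[[-1,[0,-1,0],0],[-1,[0,-1,0],0],[-1,[0,-1,0],0],[-1,[0,-1,-30],0],[-1,[0,-1,-70],0],[-1,[0,-1,-105],0],[-1,[0,-1,-130],0],[-1,[0,-1,-140],0],[-1,[0,-1,-144],0],[-1,[0,-1,-144],0]]' 25
python3 -m crank '[[1,[0,0,0],0],[1,[0,0,0],0],[1,[0,0,0],0],[1,[0,0,0],0],[1,[0,0,0],0],[1,[0,0,0],0],[1,[0,0,0],0],[1,[0,0,0],0],[1,[0,0,0],0],[1,[0,0,0],0]]'
python3 -m crank '[[1,[0,0,0],0],[1,[0,0,5],0],[1,[0,0,20],0],[1,[0,0,50],0],[1,[0,0,90],0],[1,[0,0,130],0],[1,[0,0,165],0],[1,[0,0,180],0],[1,[0,0,180],0],[1,[0,0,180],0]]'
```

```text
time: 29.48
tool_pos: [0.5496, -0.2741, 0.0544]
ee_rot: [-180.0, -0.0, 75.5]
ft_force: [-0.3, 0.1, -0.3]
opening: 0.995
grasp_force: 0.0
time: 30.32
tool_pos: [0.5497, -0.2741, 0.0545]
ee_rot: [180.0, 0.0, 75.5]
ft_force: [0.2, 0.1, -1.3]
opening: 0.328
grasp_force: 9.0
time: 31.15
tool_pos: [0.55, -0.2744, 0.2357]
ee_rot: [179.9, 0.0, 75.5]
ft_force: [-0.5, -0.5, -1.6]
opening: 0.322
grasp_force: 24.7
```

```bash
python3 -m crank '[[1,[7,20,0],-7],[1,[15,45,0],-14],[1,[23,70,0],-21],[1,[31,95,0],-28],[1,[39,120,0],-35],[1,[47,145,0],-42],[1,[55,170,0],-49],[1,[63,195,0],-56],[1,[69,212,0],-63],[1,[69,220,0],-70]]'
python3 -m crank '[[1,[0,0,0],0],[1,[0,0,-30],0],[1,[0,0,-65],0],[1,[0,0,-95],0],[1,[0,0,-120],0],[1,[0,0,-140],0],[1,[0,0,-155],0],[1,[0,0,-163],0],[1,[0,0,-168],0],[1,[0,0,-170],0]]'
python3 -m crank '[[1,[0,0,-1],0],[1,[0,0,-2],0],[1,[0,0,-3],0],[1,[0,0,-4],0],[1,[0,0,-5],0],[1,[0,0,-5],0],[1,[0,0,-5],0],[1,[0,0,-5],0],[1,[0,0,-5],0],[1,[0,0,-5],0]]'; python3 bl.py side8.png
```

```text
time: 31.98
tool_pos: [0.6179, -0.0511, 0.2313]
ee_rot: [-179.9, 0.2, 5.2]
ft_force: [-0.8, 0.8, -0.1]
opening: 0.324
grasp_force: 24.7
time: 32.82
tool_pos: [0.6177, -0.0544, 0.0632]
ee_rot: [-180.0, 0.1, 5.5]
ft_force: [-0.1, -0.6, -1.1]
opening: 0.324
grasp_force: 24.7
time: 33.65
tool_pos: [0.6186, -0.0541, 0.0596]
ee_rot: [-180.0, -0.0, 5.5]
ft_force: [-0.4, 0.2, -0.7]
opening: 0.32
grasp_force: 24.7
370 254
```

View pics/side8.png

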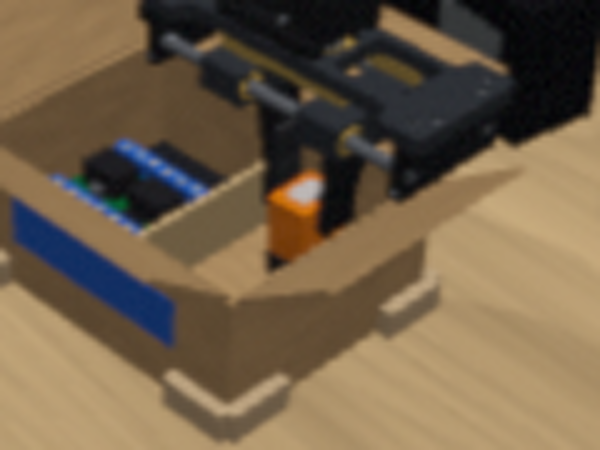

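The relay stands on the bay floor at (297,225). Release it and go to relay B.

```bash
python3 -m crank '[[1,[0,0,-1],0],[0.3,[0,0,-1],0],[0.2,[0,0,-1],0],[0.1,[0,0,-1],0],[0.05,[0,0,-1],0],[0.05,[0,0,-1],0],[0.05,[0,0,-1],0],[0.05,[0,0,5],0],[0.05,[0,0,15],0],[0.05,[0,0,30],0]]' 25
python3 -m crank '[[0,[0,0,40],0],[0,[0,0,80],0],[0,[0,0,120],0],[0,[0,0,150],0],[-1,[-10,-20,150],-5],[-1,[-25,-50,150],-12],[-1,[-40,-80,150],-19],[-1,[-55,-110,150],-26],[-1,[-70,-140,150],-33],[-1,[-85,-170,150],-40]]'
python3 -m crank '[[-1,[-15,-30,0],-6],[-1,[-30,-60,0],-11],[-1,[-45,-90,0],-11],[-1,[-60,-120,0],-11],[-1,[-75,-145,0],-11],[-1,[-79,-149,0],-11],[-1,[-79,-149,-20],-11],[-1,[-79,-149,-50],-11],[-1,[-79,-149,-70],-11],[-1,[-79,-149,-75],-11]]'; python3 m6.py; python3 m5.py
```

```text
time: 34.53
tool_pos: [0.6177, -0.0539, 0.0892]
ee_rot: [-180.0, 0.1, 5.5]
ft_force: [0.5, -0.5, -0.1]
opening: 0.476
grasp_force: 0.0
time: 35.37
tool_pos: [0.5329, -0.2253, 0.241]
ee_rot: [-180.0, -0.1, -34.9]
ft_force: [0.6, -0.1, -0.2]
opening: 0.869
grasp_force: 0.0
time: 36.2
tool_pos: [0.4531, -0.371, 0.1612]
ee_rot: [-180.0, 0.3, -45.5]
ft_force: [-0.4, 0.6, -0.2]
opening: 1.005
grasp_force: 0.0
[ 0.45309063 -0.37104068  0.16123595] -45.53844646062051
side [343. 370.] (array([ 410.7, -278. ]), array([36.9, 27.2]), 64.4) 170
side [363. 419.] (array([ 453.5, -378.3]), array([30. , 33.3]), 43.5) 201
org 433.0 142.0 44 (array([ 764.5, -327.8]), array([123.4,  11.1]), 15.1) [14. 17. 19.]
org 422.0 147.0 47 (array([ 761.4, -294.5]), array([113.8,  25.1]), 36.3) [10. 15. 20.]
org 340.0 190.0 79 (array([619. , -53.7]), array([38.5, 29.3]), 0.5) [20. 51. 56.]
org 414.0 262.0 62 (array([ 412.2, -271.4]), array([36.2, 28.6]), 63.9) [34. 48. 53.]
green 262 (array([568.9,  34.7]), array([42.2, 77.7]), 3.0) [563.76787926  34.39161038  22.62240299]
blue rows 232 (array([566.1,  35.5]), array([68.9, 71.8]), 4.2) [585.74721156  34.65015844  29.53478194] [np.float64(29.1386693440141), np.float64(30.284929977973718)]
```

```bash
python3 -m crank '[[-1,[0,-1,-20],0],[-1,[0,-1,-45],0],[-1,[0,-1,-70],0],[-1,[0,-1,-88],0],[-1,[0,-1,-98],0],[-1,[0,-1,-104],0],[-1,[0,-1,-105],0],[1,[0,-1,-105],0],[1,[0,-1,-105],0],[1,[0,-1,-105],0]]' 25
python3 -m crank '[[1,[0,0,0],0],[1,[0,0,0],0],[1,[0,0,0],0],[1,[0,0,0],0],[1,[0,0,0],0],[1,[0,0,0],0],[1,[0,0,0],0],[1,[0,0,0],0],[1,[0,0,0],0],[1,[0,0,0],0]]'
python3 -m crank '[[1,[0,0,0],0],[1,[0,0,5],0],[1,[0,0,20],0],[1,[0,0,50],0],[1,[0,0,90],0],[1,[0,0,130],0],[1,[0,0,165],0],[1,[0,0,180],0],[1,[0,0,180],0],[1,[0,0,180],0]]'
```

```text
time: 37.13
tool_pos: [0.4555, -0.375, 0.0612]
ee_rot: [180.0, -0.2, -45.5]
ft_force: [-0.2, 0.1, 0.1]
opening: 0.851
grasp_force: 0.0
time: 37.97
tool_pos: [0.4546, -0.374, 0.0595]
ee_rot: [180.0, 0.0, -45.5]
ft_force: [-0.2, 0.5, -0.9]
opening: 0.323
grasp_force: 25.0
time: 38.8
tool_pos: [0.455, -0.3745, 0.2408]
ee_rot: [180.0, -0.2, -45.5]
ft_force: [-0.5, 0.4, -1.1]
opening: 0.317
grasp_force: 25.0
```

```bash
python3 -m crank '[[1,[12,32,0],6],[1,[25,65,0],12],[1,[37,97,0],18],[1,[49,130,0],24],[1,[61,162,0],30],[1,[73,195,0],36],[1,[85,227,0],42],[1,[97,259,0],48],[1,[109,290,0],51],[1,[118,310,0],51]]'
python3 -m crank '[[1,[2,6,0],0],[1,[2,6,-20],0],[1,[2,6,-50],0],[1,[2,6,-80],0],[1,[2,6,-110],0],[1,[2,6,-135],0],[1,[2,6,-155],0],[1,[2,6,-165],0],[1,[2,6,-170],0],[1,[2,6,-172],0]]'
python3 -m crank '[[1,[0,0,-1],0],[1,[0,0,-2],0],[1,[0,0,-3],0],[1,[0,0,-4],0],[1,[0,0,-4],0],[1,[0,0,-4],0],[1,[0,0,-4],0],[1,[0,0,-4],0],[1,[0,0,-4],0],[1,[0,0,-4],0]]'
```

```text
time: 39.63
tool_pos: [0.5717, -0.0607, 0.2366]
ee_rot: [-179.9, 0.2, 5.7]
ft_force: [0.6, -1.0, -0.9]
opening: 0.318
grasp_force: 25.0
time: 40.47
tool_pos: [0.5736, -0.0583, 0.0661]
ee_rot: [-180.0, 0.1, 5.4]
ft_force: [0.9, -0.1, 0.1]
opening: 0.315
grasp_force: 25.0
time: 41.3
tool_pos: [0.5746, -0.0581, 0.0636]
ee_rot: [180.0, -0.0, 5.5]
ft_force: [0.0, -0.0, -0.4]
opening: 0.318
grasp_force: 25.0
```

```bash
python3 -m crank '[[0.3,[0,0,0],0],[0.2,[0,0,0],0],[0.1,[0,0,0],0],[0.05,[0,0,0],0],[0.05,[0,0,0],0],[0.05,[0,0,0],0],[0.05,[0,0,0],0],[0.05,[0,0,5],0],[0.05,[0,0,15],0],[0.05,[0,0,30],0]]' 25
python3 -m crank '[[0,[0,0,40],0],[0,[0,0,80],0],[0,[0,0,120],0],[0,[0,0,147],0],[-1,[-10,-15,147],7],[-1,[-25,-40,147],14],[-1,[-40,-65,147],21],[-1,[-55,-90,147],28],[-1,[-70,-110,147],35],[-1,[-85,-130,147],42]]'
python3 -m crank '[[-1,[-18,-20,0],7],[-1,[-36,-40,0],13],[-1,[-54,-60,0],16],[-1,[-70,-76,0],16],[-1,[-77,-83,-10],16],[-1,[-77,-83,-30],16],[-1,[-77,-83,-55],16],[-1,[-77,-83,-75],16],[-1,[-77,-83,-80],16],[-1,[-77,-83,-80],16]]'; python3 m6.py; python3 m5.py
```

```text
time: 42.13
tool_pos: [0.5736, -0.0579, 0.0932]
ee_rot: [-180.0, 0.1, 5.5]
ft_force: [0.2, 0.2, -0.2]
opening: 0.475
grasp_force: 0.0
time: 42.97
tool_pos: [0.4889, -0.1892, 0.2418]
ee_rot: [179.9, -0.0, 47.8]
ft_force: [-0.2, -0.4, 0.6]
opening: 0.869
grasp_force: 0.0
time: 43.8
tool_pos: [0.4117, -0.2698, 0.1589]
ee_rot: [-179.8, -0.1, 63.5]
ft_force: [0.4, -0.3, 0.3]
opening: 1.002
grasp_force: 0.0
[ 0.4117476  -0.26983895  0.15885064] 63.46804700437916
side [342. 370.] (array([ 410.5, -277.9]), array([36.7, 27.5]), 65.5) 168
org 433.0 142.0 44 (array([ 764.5, -327.8]), array([123.4,  11.1]), 15.1) [12. 16. 20.]
org 422.0 147.0 48 (array([ 761.4, -294.5]), array([113.8,  25.1]), 36.3) [11. 16. 20.]
org 340.0 198.0 165 (array([597.1, -55.3]), array([83.5, 29.3]), 3.5) [17. 51. 57.]
green 262 (array([534.5,  30.7]), array([39.2, 77.8]), 3.0) [530.6297957   30.89727207  22.10650206]
blue rows 200 (array([535.6,  30.7]), array([64.7, 74.2]), 4.4) [556.5830335   30.95177494  29.70147914] [np.float64(27.89526891681815), np.float64(30.800632010229087)]
```

The board has been knocked about 31 mm towards −x inside the foam bay. I'll mend that after placing the third relay. Grasping relay C now.

```bash
python3 -m crank '[[-1,[0,-2,-20],0],[-1,[-1,-2,-45],0],[-1,[-1,-2,-70],0],[-1,[-1,-2,-88],0],[-1,[-1,-2,-98],0],[-1,[-1,-2,-104],0],[-1,[-1,-2,-106],0],[1,[-1,-2,-106],0],[1,[-1,-2,-106],0],[1,[-1,-2,-106],0]]' 25
python3 -m crank '[[1,[0,0,0],0],[1,[0,0,0],0],[1,[0,0,0],0],[1,[0,0,0],0],[1,[0,0,0],0],[1,[0,0,0],0],[1,[0,0,0],0],[1,[0,0,0],0],[1,[0,0,0],0],[1,[0,0,0],0]]'
python3 -m crank '[[1,[0,0,0],0],[1,[0,0,5],0],[1,[0,0,20],0],[1,[0,0,50],0],[1,[0,0,90],0],[1,[0,0,130],0],[1,[0,0,165],0],[1,[0,0,180],0],[1,[0,0,180],0],[1,[0,0,180],0]]'
```

```text
time: 44.73
tool_pos: [0.4125, -0.2738, 0.0559]
ee_rot: [179.9, 0.0, 63.5]
ft_force: [-0.1, 0.5, 0.1]
opening: 0.855
grasp_force: 0.0
time: 45.57
tool_pos: [0.4116, -0.2731, 0.0545]
ee_rot: [180.0, -0.0, 63.5]
ft_force: [0.6, -0.2, 0.5]
opening: 0.323
grasp_force: 24.8
time: 46.4
tool_pos: [0.412, -0.2734, 0.2356]
ee_rot: [179.9, 0.0, 63.5]
ft_force: [-0.8, 0.3, -1.0]
opening: 0.318
grasp_force: 24.8
```

```bash
python3 -m crank '[[1,[13,23,0],-7],[1,[26,46,0],-14],[1,[39,69,0],-21],[1,[52,92,0],-28],[1,[65,115,0],-35],[1,[78,138,0],-42],[1,[91,161,0],-49],[1,[104,184,0],-56],[1,[115,203,0],-58],[1,[119,211,0],-58]]'
python3 -m crank '[[1,[0,0,0],0],[1,[0,0,-20],0],[1,[0,0,-50],0],[1,[0,0,-80],0],[1,[0,0,-110],0],[1,[0,0,-135],0],[1,[0,0,-155],0],[1,[0,0,-165],0],[1,[0,0,-170],0],[1,[0,0,-171],0]]'
python3 -m crank '[[1,[0,0,-1],0],[1,[0,0,-2],0],[1,[0,0,-3],0],[1,[0,0,-4],0],[1,[0,0,-4],0],[1,[0,0,-4],0],[1,[0,0,-4],0],[1,[0,0,-4],0],[1,[0,0,-4],0],[1,[0,0,-4],0]]'
```

```text
time: 47.23
tool_pos: [0.5302, -0.0594, 0.2318]
ee_rot: [-179.9, 0.2, 5.5]
ft_force: [-0.6, -0.5, -0.7]
opening: 0.323
grasp_force: 24.8
time: 48.07
tool_pos: [0.5297, -0.0626, 0.0626]
ee_rot: [-180.0, 0.1, 5.5]
ft_force: [-0.4, -0.2, -0.3]
opening: 0.318
grasp_force: 24.8
time: 48.9
tool_pos: [0.5306, -0.0621, 0.0596]
ee_rot: [-180.0, -0.0, 5.5]
ft_force: [-0.5, -0.8, -0.6]
opening: 0.319
grasp_force: 24.8
```

```bash
python3 -m crank '[[0.3,[0,0,-1],0],[0.2,[0,0,-1],0],[0.1,[0,0,-1],0],[0.05,[0,0,-1],0],[0.05,[0,0,-1],0],[0.05,[0,0,-1],0],[0.05,[0,0,-1],0],[0.05,[0,0,5],0],[0.05,[0,0,15],0],[0.05,[0,0,40],0]]' 20
python3 -m crank '[[1,[0,0,28],0],[1,[15,30,28],0],[1,[25,60,28],0],[1,[34,90,28],0],[1,[33,110,28],0],[1,[32,125,28],0],[1,[31,140,28],0],[1,[30,155,28],0],[1,[28,167,28],0],[1,[28,175,28],0]]'
python3 -m crank '[[1,[0,-10,0],0],[1,[5,-40,20],0],[1,[0,-60,60],0],[1,[-30,-60,100],0],[1,[-60,-60,115],0],[1,[-90,-60,115],0],[1,[-130,-60,115],0],[1,[-170,-60,115],0],[1,[-200,-60,115],0],[1,[-200,-60,115],0]]'
cat >> m5.py <<'E'
w=np.zeros(d.shape,bool); w[180:240,285:330]=1
k=w&(H[...,2]<60)&(P[...,2]>26)&(P[...,2]<44)
ex=np.array([.9956,.0941]); ey=np.array([-.0941,.9956]); c=np.array([571,-16.5])
for x in blobs(k,8):
    q=(P[x][:,:2]-c); print('block',x.sum(),'x',np.percentile(q@ex,[5,50,95]).round(1),'y',np.percentile(q@ey,[5,50,95]).round(1),np.median(P[x][:,2]))
E
python3 m5.py; python3 m3.py
```

```text
time: 49.73
tool_pos: [0.5282, -0.0615, 0.0976]
ee_rot: [-179.9, 0.3, 5.5]
ft_force: [0.3, -0.5, -0.5]
opening: 0.473
grasp_force: 0.0
time: 50.57
tool_pos: [0.5586, 0.1141, 0.1284]
ee_rot: [-180.0, -0.0, 5.5]
ft_force: [0.1, -1.4, -0.5]
opening: 0.006
grasp_force: 0.2
time: 51.4
tool_pos: [0.3545, 0.0525, 0.2423]
ee_rot: [180.0, 0.0, 5.4]
ft_force: [1.0, 0.3, 0.1]
opening: 0.007
grasp_force: 0.0
org 432.0 134.0 28 (array([ 790.1, -324.3]), array([72.8,  9.9]), 21.6) [12. 17. 20.]
org 340.0 198.0 161 (array([596.7, -55.4]), array([82.2, 29.4]), 3.7) [16. 52. 57.]
org 342.0 222.0 76 (array([527.6, -61.7]), array([38.2, 26.3]), 0.5) [ 8. 53. 57.]
green 263 (array([534.5,  30.6]), array([39.2, 77.9]), 3.0) [530.95165016  31.0570124   23.00491489]
blue rows 196 (array([535.6,  29.4]), array([64.6, 71.3]), 4.0) [555.21066755  30.73702764  30.28941788] [np.float64(29.84662004097227), np.float64(31.380256486285507)]
block 44 x [-38.2 -29.5 -22.4] y [59.1 68.1 77.2] 35.43604955011814
block 47 x [-42.9 -32.1 -23.2] y [23.7 33.2 41.4] 34.88814845836829
near 712 ang 2.49 tip z 125.13632443217875
far 876 ang 2.46 tip z 124.08456881107422
left 762 ang 2.51 tip z 119.67428825449544
right 755 ang 2.5 tip z 120.97571939650618
```

View pics/t2.png

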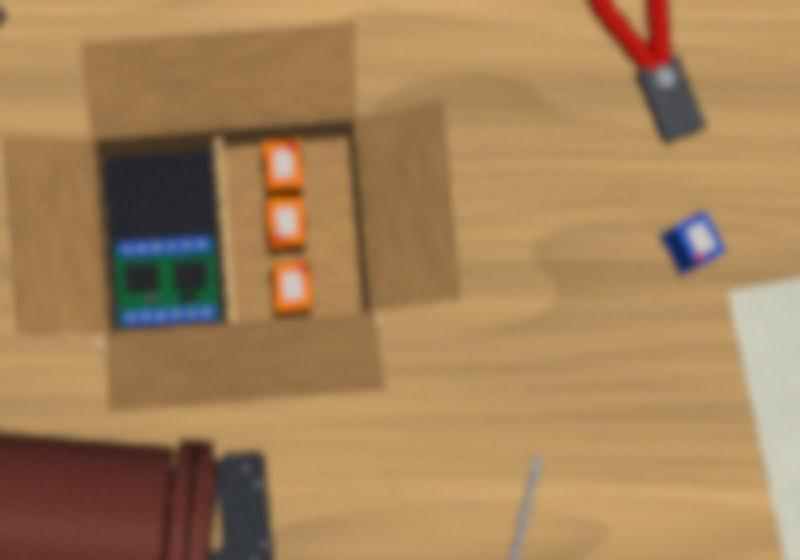

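All three relays stand in the bay at (283,165), (286,222) and (292,287). The board sits against the near wall at (167,282). I'll nudge it back with the fingertips against the upper part of its black blocks.

```bash
python3 -m crank '[[0.35,[25,-6,0],0],[0.35,[60,-14,0],0],[0.35,[95,-22,0],0],[0.35,[125,-30,0],0],[0.35,[150,-36,0],0],[0.35,[156,-37,-10],0],[0.35,[156,-37,-40],0],[0.35,[156,-37,-75],0],[0.35,[156,-37,-110],0],[0.35,[156,-37,-130],0]]' 20
python3 -m crank '[[0.35,[0,0,-20],0],[0.35,[0,0,-35],0],[0.35,[0,0,-45],0],[0.35,[0,0,-50],0],[0.35,[0,0,-53],0],[0.35,[0,0,-55],0],[0.35,[0,0,-56],0],[0.35,[0,0,-56],0],[0.35,[0,0,-56],0],[0.35,[0,0,-56],0]]'; python3 bl.py side9.png
```

```text
time: 52.33
tool_pos: [0.5124, 0.0158, 0.1076]
ee_rot: [-179.9, 0.3, 5.4]
ft_force: [0.1, 0.0, -0.6]
opening: 0.324
grasp_force: 0.0
time: 53.17
tool_pos: [0.5151, 0.0158, 0.0573]
ee_rot: [180.0, -0.1, 5.5]
ft_force: [-1.1, 0.2, 0.3]
opening: 0.329
grasp_force: 0.0
323 257
```

View pics/side9.png

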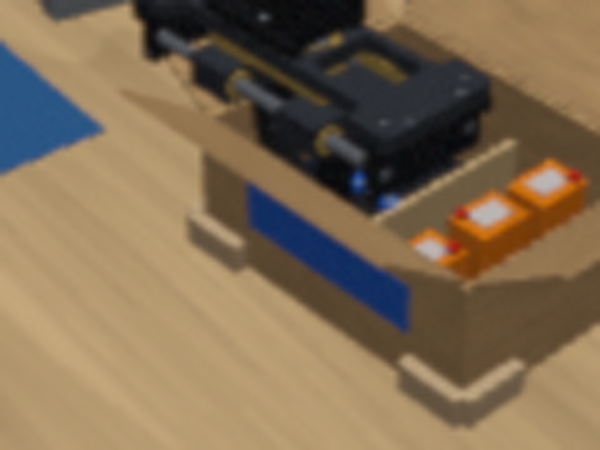

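```bash
python3 -m crank '[[0.35,[-2,0,0],0],[0.35,[-4,0,0],0],[0.35,[-4,0,-1],0],[0.35,[-4,0,-2],0],[0.35,[-4,0,-3],0],[0.35,[-4,0,-4],0],[0.35,[-4,0,-5],0],[0.35,[-4,0,-6],0],[0.35,[-4,0,-7],0],[0.35,[-4,0,-7],0]]'
```

```text
time: 54.05
tool_pos: [0.5106, 0.0159, 0.0495]
ee_rot: [-180.0, 0.0, 5.5]
ft_force: [0.1, 0.4, -0.3]
opening: 0.325
grasp_force: 0.0
```

```bash
python3 -m crank '[[0.35,[4,0,0],0],[0.35,[8,1,0],0],[0.35,[12,1,0],0],[0.35,[16,2,0],0],[0.35,[20,2,0],0],[0.35,[24,2,0],0],[0.35,[28,3,0],0],[0.35,[32,3,0],0],[0.35,[35,3,0],0],[0.35,[35,3,0],0]]'
python3 -m crank '[[0.35,[-2,0,0],0],[0.35,[-4,0,0],0],[0.35,[-4,0,30],0],[0.35,[-4,0,70],0],[0.35,[-4,0,110],0],[0.35,[-4,0,150],0],[0.35,[-40,10,190],0],[0.35,[-80,20,190],0],[0.35,[-120,30,190],0],[0.35,[-160,40,190],0]]'
python3 -m crank '[[0.35,[-20,0,0],0],[0.35,[-20,0,0],0],[0.35,[-20,0,0],0],[0.35,[-20,0,0],0],[0.35,[-20,0,0],0],[0.35,[-20,0,0],0],[0.35,[-20,0,0],0],[0.35,[-20,0,0],0],[0.35,[-20,0,0],0],[0.35,[-20,0,0],0]]'
python3 m5.py; python3 m3.py
```

```text
time: 54.88
tool_pos: [0.5464, 0.0189, 0.0496]
ee_rot: [180.0, -0.0, 5.5]
ft_force: [-0.0, -1.0, -0.0]
opening: 0.327
grasp_force: 0.0
time: 55.72
tool_pos: [0.3925, 0.0571, 0.2403]
ee_rot: [180.0, -0.1, 5.4]
ft_force: [-1.2, 0.7, 0.2]
opening: 0.323
grasp_force: 0.0
time: 56.55
tool_pos: [0.3738, 0.0568, 0.2393]
ee_rot: [-180.0, 0.0, 5.5]
ft_force: [1.2, 0.4, 0.8]
opening: 0.324
grasp_force: 0.0
org 433.0 138.0 39 (array([ 775. , -326.1]), array([102.4,  10.6]), 16.7) [12. 16. 19.]
org 424.0 147.0 56 (array([ 764. , -299.2]), array([113.4,  34.8]), 33.1) [11. 16. 20.]
org 340.0 198.0 162 (array([596.7, -55.4]), array([82.2, 29.4]), 3.7) [15. 52. 57.]
org 342.0 222.0 72 (array([527.6, -61.7]), array([38.2, 26.3]), 0.5) [11. 51. 58.]
org 393.0 317.0 26 (array([ 258., -212.]), array([19.2, 52.1]), 52.4) [18. 21. 26.]
green 262 (array([563. ,  32.8]), array([39.2, 77.2]), 5.4) [559.53519644  34.15845823  23.09893476]
blue rows 221 (array([561.7,  32.6]), array([67.6, 71.6]), 4.0) [580.73690972  33.76457631  30.16915377] [np.float64(29.769803442544095), np.float64(30.42685715214377)]
block 46 x [-8.5 -1.4  6.8] y [56.9 68.1 77.4] 35.507681915914915
block 49 x [-10.8  -1.7   6.7] y [21.5 32.4 42. ] 35.30000808636191
near 702 ang 2.5 tip z 125.2189220619864
far 869 ang 2.46 tip z 124.21966548471018
left 758 ang 2.52 tip z 119.04070751943507
right 762 ang 2.5 tip z 121.80195748208384
```

The board is back within about 4 mm of the foam centre. Next the flaps, left short flap first.

```bash
python3 -m crank '[[1,[30,18,0],0],[1,[62,38,0],0],[1,[95,58,0],0],[1,[128,78,0],0],[1,[160,98,0],0],[1,[180,111,0],0],[1,[180,111,-30],0],[1,[180,111,-65],0],[1,[180,111,-100],0],[1,[180,111,-117],0]]' 20
python3 -m crank '[[1,[1,-10,0],0],[1,[2,-24,0],0],[1,[4,-38,0],0],[1,[5,-52,0],0],[1,[6,-66,0],0],[1,[8,-80,0],0],[1,[9,-94,0],0],[1,[10,-108,0],0],[1,[11,-121,0],0],[1,[12,-131,0],0]]'
python3 -m crank '[[1,[0,0,0],0],[1,[0,0,-4],0],[1,[0,0,-8],0],[1,[0,0,-12],0],[1,[0,0,-15],0],[1,[0,0,-17],0],[1,[0,0,-19],0],[1,[0,0,-20],0],[1,[0,0,-20],0],[1,[0,0,-20],0]]'
```

```text
time: 57.48
tool_pos: [0.551, 0.1676, 0.1174]
ee_rot: [180.0, 0.4, 5.5]
ft_force: [-0.4, -0.3, -0.5]
opening: 0.005
grasp_force: 0.0
time: 58.32
tool_pos: [0.5656, 0.0347, 0.1223]
ee_rot: [180.0, 0.0, 5.4]
ft_force: [0.6, 0.4, 0.3]
opening: 0.006
grasp_force: 0.2
time: 59.15
tool_pos: [0.5657, 0.037, 0.1025]
ee_rot: [-180.0, 0.0, 5.5]
ft_force: [0.2, 1.5, 0.0]
opening: 0.003
grasp_force: 0.0
```

```bash
python3 -m crank '[[1,[0,0,-1],0],[1,[0,0,-1],0],[1,[0,0,-2],0],[1,[0,0,-2],0],[1,[0,0,-3],0],[1,[0,0,-3],0],[1,[0,0,-3],0],[1,[0,0,-3],0],[1,[0,0,-3],0],[1,[0,0,-3],0]]'; python3 bl.py side10.png
```

```text
time: 59.98
tool_pos: [0.5659, 0.0368, 0.1003]
ee_rot: [180.0, -0.0, 5.5]
ft_force: [-3.0, 0.3, 5.4]
opening: 0.007
grasp_force: 2.8
333 233
```

View pics/side10.png

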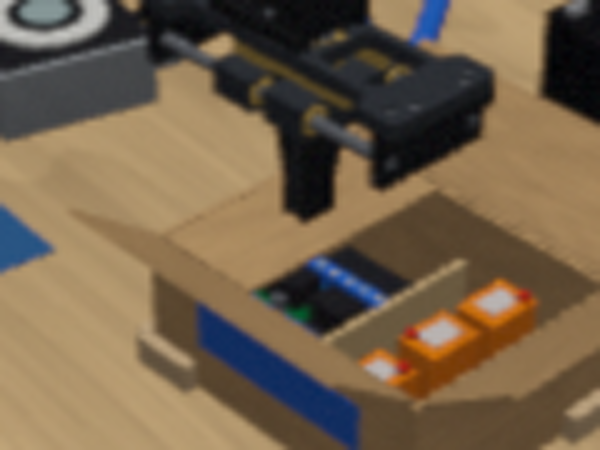

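The left short flap is shut flat under the fingertips at (305,215). Now the right one.

```bash
python3 -m crank '[[1,[0,0,30],0],[1,[0,0,70],0],[1,[2,-25,110],0],[1,[5,-60,120],0],[1,[9,-97,120],0],[1,[13,-135,120],0],[1,[16,-172,120],0],[1,[20,-210,120],0],[1,[22,-237,120],0],[1,[22,-237,120],0]]'
python3 -m crank '[[1,[0,0,-20],0],[1,[0,0,-50],0],[1,[0,0,-80],0],[1,[0,0,-95],0],[1,[0,0,-98],0],[1,[0,0,-98],0],[1,[-1,10,-98],0],[1,[-2,24,-98],0],[1,[-4,38,-98],0],[1,[-5,52,-98],0]]'
python3 -m crank '[[1,[-1,12,0],0],[1,[-2,26,0],0],[1,[-4,40,0],0],[1,[-5,53,0],0],[1,[-6,66,0],0],[1,[-7,76,0],0],[1,[-7,80,-2],0],[1,[-7,80,-6],0],[1,[-7,80,-10],0],[1,[-7,80,-14],0]]'
python3 -m crank '[[1,[0,0,-2],0],[1,[0,0,-4],0],[1,[0,0,-6],0],[1,[0,0,-6],0],[1,[0,0,-7],0],[1,[0,0,-7],0],[1,[0,0,-8],0],[1,[0,0,-8],0],[1,[0,0,-8],0],[1,[0,0,-8],0]]'
```

```text
time: 60.87
tool_pos: [0.5874, -0.2056, 0.2192]
ee_rot: [179.9, 0.0, 5.2]
ft_force: [-0.4, 0.9, -0.1]
opening: 0.007
grasp_force: 0.0
time: 61.7
tool_pos: [0.5868, -0.1506, 0.1278]
ee_rot: [179.5, -0.6, 5.4]
ft_force: [1.1, 0.2, 1.4]
opening: 0.003
grasp_force: 0.6
time: 62.53
tool_pos: [0.5757, -0.0685, 0.1068]
ee_rot: [-180.0, 0.0, 5.5]
ft_force: [0.6, 0.3, 1.0]
opening: 0.004
grasp_force: 0.2
time: 63.37
tool_pos: [0.576, -0.0683, 0.1003]
ee_rot: [180.0, -0.0, 5.5]
ft_force: [-1.8, 0.4, 4.4]
opening: 0.003
grasp_force: 2.7
```

```bash
python3 -m crank '[[1,[0,0,30],0],[1,[0,0,70],0],[1,[-20,4,105],0],[1,[-50,11,120],0],[1,[-85,18,120],0],[1,[-120,26,120],0],[1,[-150,32,120],0],[1,[-169,36,120],0],[1,[-169,36,120],0],[1,[-169,36,120],0]]'
python3 -m crank '[[1,[0,0,-20],0],[1,[0,0,-50],0],[1,[0,0,-80],0],[1,[0,0,-93],0],[1,[0,0,-95],0],[1,[0,0,-95],0],[1,[14,1,-95],0],[1,[28,2,-95],0],[1,[42,4,-95],0],[1,[56,5,-95],0]]'
python3 -m crank '[[1,[14,1,0],0],[1,[28,3,0],0],[1,[42,4,0],0],[1,[56,5,0],0],[1,[70,7,0],0],[1,[80,8,0],0],[1,[85,8,-2],0],[1,[85,8,-6],0],[1,[85,8,-10],0],[1,[85,8,-14],0]]'
python3 -m crank '[[1,[0,0,-2],0],[1,[0,0,-4],0],[1,[0,0,-5],0],[1,[0,0,-6],0],[1,[0,0,-6],0],[1,[0,0,-7],0],[1,[0,0,-7],0],[1,[0,0,-8],0],[1,[0,0,-8],0],[1,[0,0,-8],0]]'
```

```text
time: 64.2
tool_pos: [0.4067, -0.032, 0.2198]
ee_rot: [180.0, -0.1, 5.5]
ft_force: [1.0, -0.3, 0.6]
opening: 0.009
grasp_force: 0.0
time: 65.03
tool_pos: [0.4637, -0.0276, 0.1265]
ee_rot: [179.9, 0.0, 5.5]
ft_force: [0.5, -0.7, -0.0]
opening: 0.005
grasp_force: 0.3
time: 65.87
tool_pos: [0.5475, -0.0192, 0.1103]
ee_rot: [180.0, -0.0, 5.5]
ft_force: [0.4, 0.4, -0.4]
opening: 0.006
grasp_force: 0.2
time: 66.7
tool_pos: [0.5479, -0.0192, 0.1033]
ee_rot: [180.0, -0.0, 5.5]
ft_force: [-2.6, -0.1, 6.8]
opening: 0.004
grasp_force: 2.7
```

```bash
python3 -m crank '[[1,[0,0,30],0],[1,[0,0,70],0],[1,[20,2,105],0],[1,[50,5,117],0],[1,[85,8,117],0],[1,[120,12,117],0],[1,[150,15,117],0],[1,[175,17,117],0],[1,[187,18,117],0],[1,[187,18,117],0]]'
python3 -m crank '[[1,[0,0,-20],0],[1,[0,0,-50],0],[1,[0,0,-80],0],[1,[0,0,-93],0],[1,[0,0,-95],0],[1,[0,0,-95],0],[1,[-14,-1,-95],0],[1,[-28,-2,-95],0],[1,[-42,-4,-95],0],[1,[-56,-5,-95],0]]'
python3 -m crank '[[1,[-14,-1,0],0],[1,[-28,-3,0],0],[1,[-42,-4,0],0],[1,[-56,-5,0],0],[1,[-70,-7,0],0],[1,[-80,-8,0],0],[1,[-85,-8,-2],0],[1,[-85,-8,-6],0],[1,[-85,-8,-10],0],[1,[-85,-8,-14],0]]'
python3 -m crank '[[1,[0,0,-2],0],[1,[0,0,-4],0],[1,[0,0,-5],0],[1,[0,0,-6],0],[1,[0,0,-6],0],[1,[0,0,-7],0],[1,[0,0,-7],0],[1,[0,0,-8],0],[1,[0,0,-8],0],[1,[0,0,-8],0]]'
python3 -m crank '[[1,[0,0,30],0],[1,[0,0,70],0],[1,[0,0,110],0],[1,[0,0,140],0],[1,[-30,30,140],0],[1,[-60,60,140],0],[1,[-90,90,140],0],[1,[-120,120,140],0],[1,[-150,150,140],0],[1,[-170,180,140],0]]'
python3 -m crank '[[1,[-20,20,0],0],[1,[-20,40,0],0],[1,[-20,40,0],0],[1,[-20,40,0],0],[1,[-20,40,0],0],[1,[-20,40,0],0],[1,[-20,40,0],0],[1,[-20,40,0],0],[1,[-20,40,0],0],[1,[-20,40,0],0]]'
python3 - <<'E'
from h import *
p,d,m=cap('top'); P=cloud(d,m)*1000; H=hsv(p)
save(np.hstack([p[130:290,250:470],cams.capture('side')[0][150:310,260:440]]),'fin.png')
ex=np.array([.9956,.0941]); ey=np.array([-.0941,.9956]); c=np.array([571,-16.5]); q=P[...,:2]-c; X=q@ex; Y=q@ey
for n,k in(('near',(X<-5)&(X>-70)&(abs(Y)<90)),('far',(X>5)&(X<70)&(abs(Y)<90))):
    A=np.c_[X[k],Y[k],np.ones(k.sum())]; s=np.linalg.lstsq(A,P[k][:,2],rcond=None)[0]; print(n,'slope',s[:2].round(3),np.nanpercentile(P[k][:,2],[2,50,98]))
k=(P[...,2]>95)&(abs(X)<160)&(abs(Y)<180); print('high px',k.sum())
E
```

```text
time: 67.53
tool_pos: [0.7365, -0.0009, 0.2183]
ee_rot: [-180.0, -0.0, 5.5]
ft_force: [-0.6, -0.3, -0.3]
opening: 0.01
grasp_force: 0.0
time: 68.37
tool_pos: [0.6852, -0.0065, 0.1332]
ee_rot: [179.8, -1.0, 5.5]
ft_force: [-0.4, 0.3, 1.3]
opening: 0.005
grasp_force: 0.5
time: 69.2
tool_pos: [0.5947, -0.0142, 0.111]
ee_rot: [180.0, -0.1, 5.5]
ft_force: [0.2, 0.3, 0.5]
opening: 0.005
grasp_force: 0.2
time: 70.03
tool_pos: [0.5939, -0.0141, 0.1033]
ee_rot: [180.0, -0.0, 5.5]
ft_force: [-1.9, 0.3, 5.1]
opening: 0.005
grasp_force: 2.5
time: 70.87
tool_pos: [0.4216, 0.1665, 0.2424]
ee_rot: [180.0, -0.0, 5.4]
ft_force: [1.8, 0.5, 0.7]
opening: 0.003
grasp_force: 0.0
time: 71.7
tool_pos: [0.4039, 0.2055, 0.2424]
ee_rot: [180.0, 0.0, 5.4]
ft_force: [0.5, 0.4, -0.2]
opening: 0.003
grasp_force: 0.0
near slope [ 0.003 -0.001] [79.82917804 86.04354321 92.12723341]
far slope [0.026 0.   ] [79.59427885 86.00277179 92.48636913]
high px 483
```

View pics/fin.png

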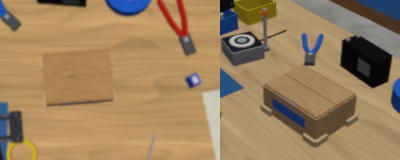

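The carton at (78,78) in the top half and (308,105) in the side half is closed and flat. The bench gear is untouched.

```bash
python3 -c "
from rig import ticket
print(ticket.hand_in())"
```

```text
the job is handed in; nothing more can be done
None
```

The job is handed in (no verdict came back): I held the board level over the lens for over 3 s, laid it on the foam (knocked aside once, pushed back to about 4 mm from centre), stood all three orange relays in the bay, and shut the short flaps and then the long flaps flat.

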